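# Load the drying tray and hold the sprung cover at its mark

## Robot

A 6-joint arm with a two-finger parallel gripper is mounted at the origin on the work surface. World frame = base frame: x ahead of the robot, y to its left, z up, the work surface at z = 0. Lengths are in mm, angles in rad, forces in N, time in s.
With the tool pointing down it reaches from about 350 to 775 mm from the base axis. Payload 7.3 kg.
Tool frame: the origin (TCP) lies at the very end of the fingers, on their centre line; the grasp point (between the pads) lies 19 mm behind it; z points along the fingers, y is the line along which they close (so a half turn about z gives the same grasp; the last joint's range is limited). The gripper opens to 92 mm and grips with 3 to 60 N. Pads are 19 mm wide; open, the fingers measure 130 mm over their backs; the gripper's body (75 mm by 190 mm) begins 47 mm behind the grasp point.
Start: joints at [-1.401, 0.342, 1.524, -0, 1.275, -0.146], TCP at [163.075, -499.05, 226.741] pointing down, gripper open.
Joint ranges: [-2.53, 2.53], [-0.77, 2.02], [0.04, 2.7], [-1, 4.14], [0.28, 2.66], [-3.11, 3.11]. Speed limits (rad/s): [2.57, 2.57, 3.14, 3.14, 3.14, 3.14].

## Interface

Orientations are given as [roll, pitch, yaw] about the fixed x, y, z axes, in that order (R = Rz(yaw) Ry(pitch) Rx(roll)).
In Python, from plant import bot gives the robot as it stands.
- The arm moves only by the tool jog_arm, never from a script. Its argument "targets" is a list of rows, each an object with "xyz": the shift along the tool's x, y, z as a fraction of full scale, a list of three; "spin": the turn about the tool's z as a fraction of full scale. In form: [{"xyz": [x, y, z], "spin": spin}, ...]. A call has exactly 10 rows; each row shifts and turns the commanded pose from where the row before left it, along the tool's axes as they then stand; what a row does not reach is not made up. Full scale, the value 1, is 80 mm for a shift and 0.1 rad for a turn. A row lasts 1/8 s, in which the tool goes at most 62.5 mm and 10.7 degrees, less where a joint would pass 70% of its speed; a pose out of reach is approached as far as the arm can. A call with a number of a shift or a turn outside -1 to 1 is refused whole. A call with a gripper value outside its range is refused whole. "gripper" is the opening in per cent of the stroke, from 0 (shut) to 100 (fully open), set as the call begins (left out, the last holds). The fingers move at their own pace and stop on an object; the grip force is fixed at half the most. Time passes only in rows, so rows that do not move let the fingers close, or fill a call up. It gives the time, the measured TCP pose, the force, the opening and the grip force at its end, in the units of the state.
- bot.get_obs(): the state, without advancing time (a new reading comes with each control period).
- bot.capture(name): name is "scene" or "top" or "wrist"; returns the picture (384x512x3 uint8, blue, green, red); there is no depth.
- bot.get_calibration(name): a dict with "vfov" (degrees; the focal length in pixels is half the picture's height over the tangent of half this angle, whatever the lens; pixels are square), "cx", "cy" (the principal point, pixels), "eye" and "rotation" of the camera in the world. Camera axes: x right, y down, z forward; pixel columns grow to the right and rows downward; lengths in mm; the calibration is good to about 2 mm. A picture is of the moment at which its call begins: read the wrist's pose just before it. get_calibration takes no time and is no camera call; for the wrist camera it gives the pose at the moment of the call.
- bot.close_job(): hands the job in; it is judged then, once.
The state is a dict: "time": time; "joint_positions": joint angles; "dq": joint speeds; "tau": joint torques, N m; "tool_pos": TCP position; "tcp_rot": TCP orientation; "contact_force": force on the tool from outside, world axes, zero at the start; "moment": the same for the moment, N m; "grip_width": finger opening in mm; "finger_force": force on a finger pad.
Only numpy, scipy, OpenCV 4.12 (cv2) and the standard library are available. Lean on these libraries where they do the work, as an engineer would, in place of code of your own. Each camera call takes 0.05 s, during which the arm holds its last target. There are 200 camera calls.

## Task

Get the tray of ring blocks ready for the drying box: set both beech ring blocks down in the two pockets of the aluminium tray, each fully home with its tab in the pocket's notch (either block in either pocket), while the box's cover is still shut. Then lift the box's sprung cover by its bar until the cover lines up with the steel pointer on the side of the box, and finish holding it still there, so that the goldsmith can put the tray in. The cover springs shut if let go, so the program ends while the gripper holds the bar; do not shift the pointer, and leave the other things on the bench where they are.

Things in the scene. Friction and masses are not known exactly. Their poses are not given: they have to be found in the camera images.
- block_a: beech ring block, one of two alike: body 40 (x) x 30 (y) x 42 (z) mm, tab 14 long, 12 wide, 20 high at the foot of its +x end; a silver ring stands along x on top, its stone 62 mm above the underside. Origin: centre of the underside of the 40 x 30 body. About 60 g. It starts upright on the bench, the tab up to about 115 degrees either side of straight away from the robot
- block_b: the other beech ring block, just like block_a
- block_a_tab (a point): centre of block_a's tab at its underside, 27 mm from the block's origin along the block's +x
- block_b_tab (a point): the same point on block_b's tab
- tray: aluminium tray, fixed; floor 82 (x) x 170 (y) mm, 4 thick; wire handles at its y ends (202 mm overall, under 14 high). Two pockets along y, 80 mm between centres, 46 (x) x 36 (y) inside; walls 10 mm high (tops 14 mm above the bench), 5 to 6 thick. The +x wall of each has an 18 mm gap, the notch, for a tab. Origin: underside, midway between the pockets; +x: pockets to notches, away from the robot
- pocket0 (a point): centre of the floor of the pocket on the tray's -y side (towards the drying box), 4 mm above the bench; where a block's origin goes. Axes as the tray's
- pocket1 (a point): the same for the pocket on the tray's +y side
- pocket0_notch (a point): where the tab point of a block goes in pocket0: 27 mm along the tray's +x from the pocket's centre, on the floor
- pocket1_notch (a point): the same for pocket1
- dryer: white drying box, fixed to the bench: 180 (x) x 220 (y) x 100 (z) mm, open on top under its cover; front face (-x) towards the robot. A steel rod quadrant with the pointer stands on its -y side, out to 140 mm from its middle and 240 mm high. Origin: centre of the underside
- cover_hinge (a point): middle of the cover's hinge axis: the box's top rear edge, 90 mm along the box's +x from its origin and 100 mm above the bench. The axis runs along the box's y
- cover (a joint): cover angle in rad, 0 shut (level), growing as the front edge rises, stop at 1.3. White cover 185 x 220 x 10 mm, 0.35 kg, sprung shut: at the bar it takes about 4 N to start it and, straight up, about 9 N at 0.8 rad
- cover_bar (a point): middle of the cover's lifting bar, on its axis: round steel bar 12 mm thick, 120 mm long along the box's y, on two 10 mm arms at its ends; shut, it is 235 mm before the hinge axis and 6 mm above it (106 mm over the bench), 55 mm in front of the box, so that fingers fit down on both sides. Its frame turns with the cover, x along the cover from front to hinge
- pointer (a joint): angle of the set pointer in rad, measured as the cover's is, about the same axis: the cover lines up with it when joint cover equals this value. Between 0.4 and 0.8; a friction hinge keeps it where it is
- pointer_tip (a point): middle of the round tip (18 mm) of the pointer, a flat steel strip beside the box, 205 mm from the hinge axis and 127 mm to the -y side of the box's middle. In the frame of the hinge it lies in the mid-plane of the cover when they line up
- loupe: bystander: dark steel loupe, upright cylinder 28 mm across, 26 mm high; origin under its centre
- jar: bystander: amber glass jar 48 mm across, 60 mm high; origin under its centre
- hammer: bystander: hammer 240 mm long lying on the bench along its x
- mug: bystander: white mug 80 mm across, 90 mm high; origin under its centre
- dish: bystander: shallow white dish 80 mm across, 25 mm high; origin under its centre
- file: bystander: flat file with a wooden handle, 170 mm long along its x, 12 mm high; origin where handle and blade meet
- square: bystander: small steel try square, legs 90 mm, 14 mm high
There are look-alikes about, which are no part of the job. What is shaped like the block_b but yellow is not meant.

How it is judged (in metres and radians):
On the way:
1. both blocks stand home in the pockets, tabs in the notches, let go, while the cover is shut ((((distance between block_a and pocket0 below 0.007 m and distance between block_a_tab and pocket0_notch below 0.01 m and angle between block_a's own z axis and vertical below 0.1 rad) and (distance between block_b and pocket1 below 0.007 m and distance between block_b_tab and pocket1_notch below 0.01 m and angle between block_b's own z axis and vertical below 0.1 rad)) or ((distance between block_a and pocket1 below 0.007 m and distance between block_a_tab and pocket1_notch below 0.01 m and angle between block_a's own z axis and vertical below 0.1 rad) and (distance between block_b and pocket0 below 0.007 m and distance between block_b_tab and pocket0_notch below 0.01 m and angle between block_b's own z axis and vertical below 0.1 rad))) and contact force between the fingers and block_a below 0.2 N and contact force between the fingers and block_b below 0.2 N and value of joint cover below 0.08 rad), for 0.2 s.
At the end, for the whole second after the job is handed in: both blocks home in separate pockets (origin within 7 mm of the pocket point, tab within 10 mm of the notch point, upright within 0.1 rad) and untouched; the cover within 0.07 rad (4 degrees) of the pointer, still (under 0.05 rad/s), carried by the gripper's fingers with more than 1.5 N ((((distance between block_a and pocket0 below 0.007 m and distance between block_a_tab and pocket0_notch below 0.01 m and angle between block_a's own z axis and vertical below 0.1 rad) and (distance between block_b and pocket1 below 0.007 m and distance between block_b_tab and pocket1_notch below 0.01 m and angle between block_b's own z axis and vertical below 0.1 rad)) or ((distance between block_a and pocket1 below 0.007 m and distance between block_a_tab and pocket1_notch below 0.01 m and angle between block_a's own z axis and vertical below 0.1 rad) and (distance between block_b and pocket0 below 0.007 m and distance between block_b_tab and pocket0_notch below 0.01 m and angle between block_b's own z axis and vertical below 0.1 rad))) and contact force between the fingers and block_a below 0.2 N and contact force between the fingers and block_b below 0.2 N and angle between the x axis of cover_bar and the x axis of pointer_tip, either way round below 0.07 rad and velocity of joint cover between -0.05 and 0.05 rad/s and contact force between the fingers and cover above 1.5 N); the arm keeps its last pose, push and grip.
It fails at once if the pointer is shifted by more than 12 mm at its tip (distance of pointer_tip from where it was at the start of the episode above 0.012 m).
It fails at once if a bystander is moved by more than 40 mm (distance of any of loupe, jar, hammer, mug, dish, file, square from where it was at the start of the episode above 0.04 m).
It also fails if it takes over 64 s, if anything falls off the work surface, if the arm or the gripper's body presses on something with over 40 N, if the wrist force passes 120 N, or if a joint passes its speed limit or range.

## Working session

There is one attempt and no reset: what is moved stays moved. The work goes in short steps, Python scripts to look and compute and a tool call to move; the robot and the scene stay as the last step left them, time stands still between calls to the robot, and variables do not carry over. Pictures are saved under pics/ and viewed, at most 10 in all, crops included, and the job is handed in when it is done.

Besides the shell and the picture viewer there is one more tool, called as name(argument=value, ...) on one line, values as JSON. jog_arm: Moves the arm, as the interface text tells. Shift numbers are shares of 80 mm and turn numbers shares of 0.1 rad, none past 1 either way. Its arguments: {"type":"object","properties":{"targets":{"type":"array","items":{"type":"object","properties":{"xyz":{"type":"array","items":{"type":"number"}},"spin":{"type":"number"}}}},"gripper":{"type":"number"}},"required":["targets"]}

```bash
mkdir -p pics; ls; python3 - <<'E'
from plant import bot
import cv2
o=bot.get_obs();print(o['time'],o['tool_pos'],o['tcp_rot'],o['grip_width'])
for n in('scene','top'):
    c=bot.get_calibration(n);print(n,c)
    cv2.imwrite(f'pics/{n}0.png',cv2.resize(bot.capture(n),(800,600),interpolation=cv2.INTER_CUBIC))
E
```

```text
pics
0.0 [ 163.00757639 -498.60588009  226.04325269] [-3.14002890e+00 -2.36402209e-04  3.15786690e-01] 91.5598885919251
scene {'vfov': 46.88775999312527, 'cx': 254.65759584624533, 'cy': 189.72698410014496, 'eye': array([ 1386.57297421, -1018.76581531,   949.51739134]), 'rotation': array([-2.15689237, -0.02328052,  0.70807294])}
top {'vfov': 51.46172192225856, 'cx': 253.31093908473238, 'cy': 192.73487140352387, 'eye': array([ 438.92230357,   -9.75215186, 1621.31236727]), 'rotation': array([-3.05860484e+00, -2.89062436e-04, -1.59693801e+00])}
```

View pics/top0.png

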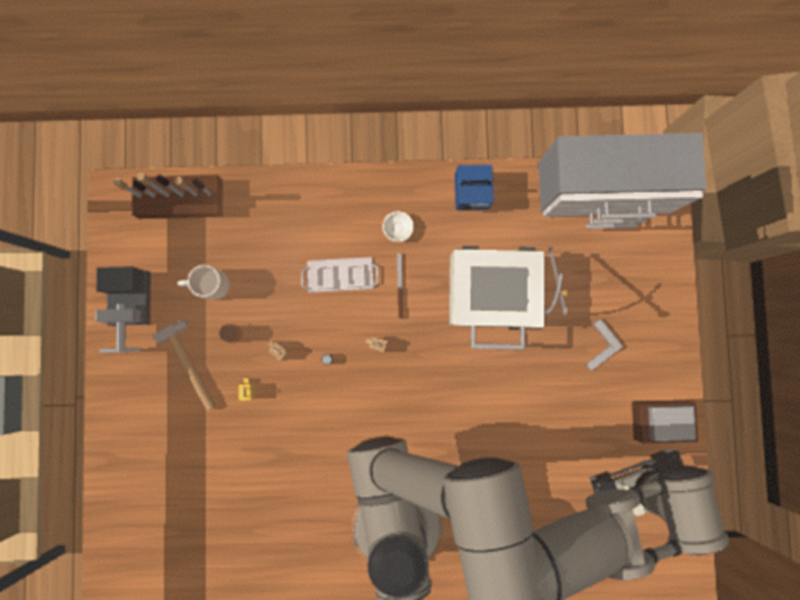

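View pics/scene0.png

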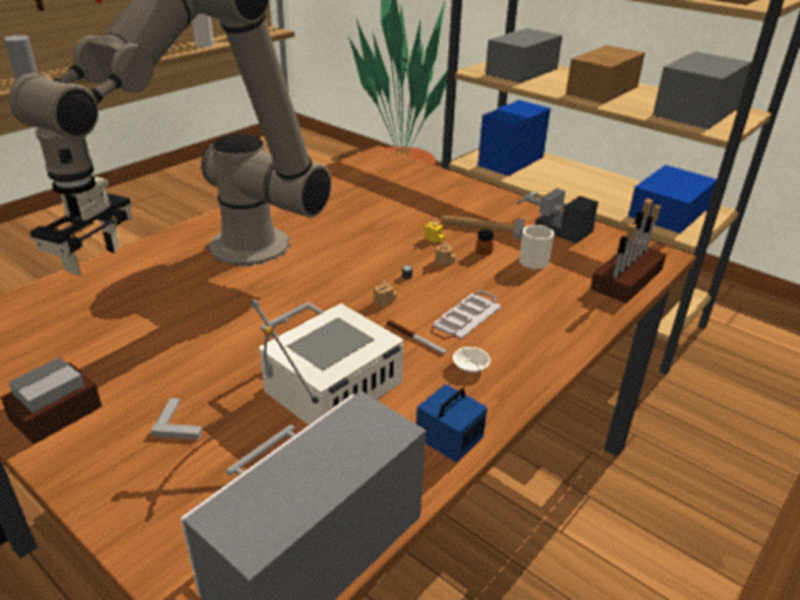

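Top view (800x600 px): beech blocks at (277,350) and (377,344). The yellow look-alike is at (245,390), the jar at (231,332) and the loupe at (327,359). The tray is at (340,275), the box at (497,288), its bar at (498,346) and the pointer near (563,293). I choose the two beech ones.

```bash
cat > h.py <<'E'
from plant import bot
import cv2, numpy as np
from scipy.spatial.transform import Rotation as Ro
def cam(n):
    c=bot.get_calibration(n); f=192/np.tan(np.radians(c['vfov'])/2)
    r=np.array(c['rotation']); R=Ro.from_euler('xyz',r).as_matrix() if r.shape==(3,) else r
    return np.array(c['eye']),R,f,c['cx'],c['cy']
def rays(n_or_c,uv):
    E,R,f,cx,cy=cam(n_or_c) if isinstance(n_or_c,str) else n_or_c
    uv=np.atleast_2d(uv).astype(float); d=np.c_[(uv[:,0]-cx)/f,(uv[:,1]-cy)/f,np.ones(len(uv))]@R.T
    return E,d
def plane(c,uv,z):
    E,d=rays(c,uv); return E+d*((z-E[2])/d[:,2])[:,None]
def tri(c1,p1,c2,p2):
    (E1,d1),(E2,d2)=rays(c1,p1),rays(c2,p2); A=np.c_[d1[0],-d2[0]]
    s=np.linalg.lstsq(A,E2-E1,rcond=None)[0]; a=E1+s[0]*d1[0];b=E2+s[1]*d2[0]
    return (a+b)/2,np.linalg.norm(a-b)
def st():
    o=bot.get_obs();print('t',round(o['time'],2),np.round(o['tool_pos'],1),np.round(o['tcp_rot'],3),'w',round(o['grip_width'],1),'F',np.round(o['contact_force'],1));return o
E
python3 - <<'E'
from h import *
np.set_printoptions(precision=1,suppress=True)
s=512/800
for n,p,z in [('blkL',(277,350),42),('blkR',(377,344),42),('yellow',(245,390),42),('jar',(231,332),60),('loupe',(327,359),26),('tray',(340,275),5),('boxtl',(450,250),110),('boxbr',(545,327),110),('bar',(498,346),106),('file1',(400,255),10),('file2',(400,317),10),('ham',(211,407),10),('mug',(205,282),90)]:
    print(n,plane('top',np.array(p)*s,z)[0])
# pointer tip & cover line: two views
print(tri('top',np.array((564,293))*s,'scene',np.array((268,328))*s))
print(cam('wrist'),bot.get_obs()['tool_pos'])
E
```

```text
blkL [454.1 290.   42. ]
blkR [462.7  36.8  42. ]
yellow [355.9 371.5  42. ]
jar [502.  401.3  60. ]
loupe [428.1 165.7  26. ]
tray [645.7 130.3   5. ]
boxtl [ 687.  -149.7  110. ]
boxbr [ 492.2 -374.   110. ]
bar [ 449.2 -258.7  106. ]
file1 [693.6 -27.9  10. ]
file2 [531.4 -23.5  10. ]
ham [313.3 466.5  10. ]
mug [626.1 457.2  90. ]
(array([ 566.1, -396.1,  207.9]), np.float64(3.070329320475781))
(array([ 241.7, -474.5,  383.9]), array([[ 0.3, -0.9, -0.3],
       [-1. , -0.3, -0.1],
       [-0. ,  0.3, -1. ]]), np.float64(326.6926411299515), 259.43804852566063, 192.5092435725164) [ 163.  -498.7  226.1]
```

jog_arm(targets=[{"xyz":[0.5,-0.45,-0.15],"spin":0},{"xyz":[0.55,-0.5,-0.15],"spin":0},{"xyz":[0.55,-0.5,-0.15],"spin":0},{"xyz":[0.55,-0.5,-0.1],"spin":0},{"xyz":[0.55,-0.5,-0.1],"spin":0},{"xyz":[0.55,-0.5,-0.1],"spin":0},{"xyz":[0.55,-0.5,-0.1],"spin":0},{"xyz":[0.55,-0.5,-0.1],"spin":0},{"xyz":[0.5,-0.5,0],"spin":0},{"xyz":[0,0,0],"spin":0}], gripper=100)

```text
time: 1.35
tool_pos: [422.1, -36.8, 302.4]
tcp_rot: [-3.141, 0.0, 0.322]
contact_force: [0.1, -0.6, -0.8]
grip_width: 92.0
finger_force: 0.0
```

```bash
python3 - <<'E'
from h import *
st(); c=cam('wrist'); im=bot.capture('wrist'); np.save('w1.npy',im)
np.set_printoptions(precision=2,suppress=True); print(c)
cv2.imwrite('pics/w1.png',cv2.resize(im,(800,600),interpolation=cv2.INTER_CUBIC))
E
```

```text
t 1.35 [422.1 -36.8 302.4] [-3.141  0.     0.322] w 92.0 F [ 0.1 -0.6 -0.8]
(array([500.59, -12.03, 460.15]), array([[ 0.32, -0.9 , -0.29],
       [-0.95, -0.3 , -0.09],
       [-0.  ,  0.3 , -0.95]]), np.float64(326.6926411299515), 259.43804852566063, 192.5092435725164)
```

View pics/w1.png

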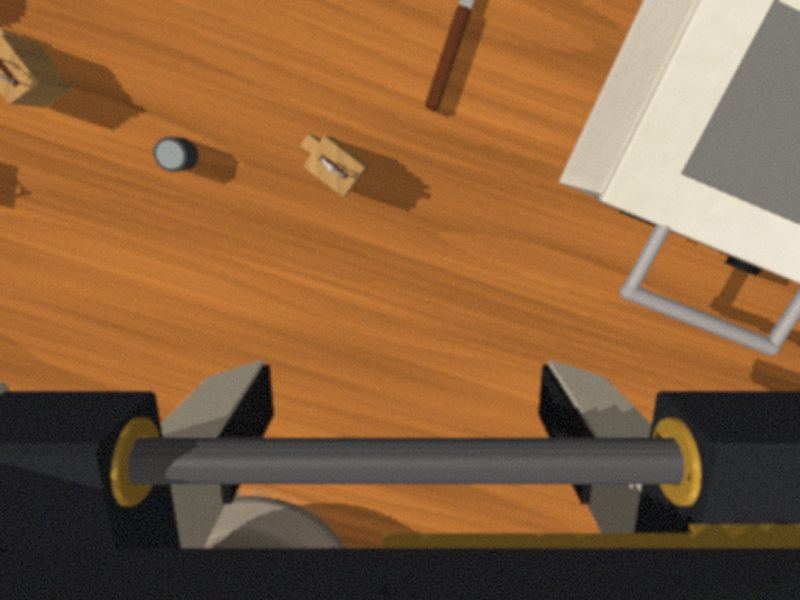

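```bash
cat >> h.py <<'E'
def beech(im,box,smax=150,vmin=110):
    h=cv2.cvtColor(cv2.GaussianBlur(im,(3,3),0),cv2.COLOR_BGR2HSV); m=((h[...,1]<smax)&(h[...,2]>vmin)).astype(np.uint8)*255
    k=np.zeros_like(m);x0,y0,x1,y1=box;k[y0:y1,x0:x1]=m[y0:y1,x0:x1]
    cs,_=cv2.findContours(k,cv2.RETR_EXTERNAL,cv2.CHAIN_APPROX_NONE); return k,max(cs,key=cv2.contourArea)
E
python3 - <<'E'
from h import *
im=np.load('w1.npy');hs=cv2.cvtColor(im,cv2.COLOR_BGR2HSV)
for p in [(335,155),(345,172),(312,146),(354,185),(280,200),(330,182)]: print(p,hs[int(p[1]*.64),int(p[0]*.64)])
k,c=beech(im,(180,70,250,140))
ap=cv2.approxPolyDP(c,2,True)[:,0]; print(cv2.contourArea(c),ap.tolist())
print(plane('wrist',ap,42).round(1))
cr=im[70:140,180:270]; cv2.imwrite('pics/c1.png',np.vstack([cv2.resize(a,None,fx=4,fy=4,interpolation=cv2.INTER_CUBIC) for a in (cr,cv2.cvtColor(k[70:140,180:270],cv2.COLOR_GRAY2BGR))]))
E
```

```text
(335, 155) [ 17 133 198]
(345, 172) [ 12 107 117]
(312, 146) [ 17 137 197]
(354, 185) [ 15 148 114]
(280, 200) [ 14 186 181]
(330, 182) [ 16 136 197]
839.5 [[197, 87], [193, 92], [199, 98], [195, 106], [220, 124], [233, 108], [232, 105], [211, 88], [204, 90]]
[[478.5  59.2  42. ]
 [471.3  62.3  42. ]
 [466.8  53.5  42. ]
 [456.1  55.7  42. ]
 [444.7  20.2  42. ]
 [468.5  10.4  42. ]
 [471.6  12.6  42. ]
 [482.7  42.7  42. ]
 [477.8  50.2  42. ]]
```

View pics/c1.png

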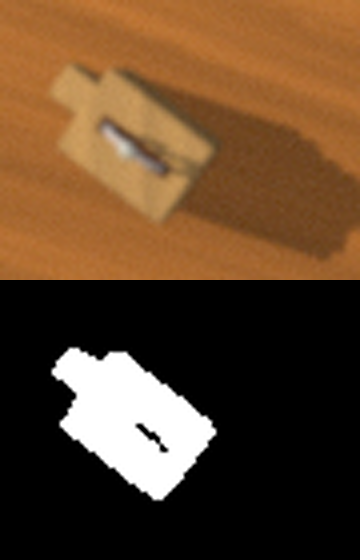

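jog_arm(targets=[{"xyz":[0.383,-0.329,0],"spin":0},{"xyz":[0.383,-0.329,0],"spin":0},{"xyz":[0,0,0.2],"spin":-1},{"xyz":[0,0,0.3],"spin":-1},{"xyz":[0,0,0.3],"spin":-1},{"xyz":[0,0,0.3],"spin":-1},{"xyz":[0,0,0.3],"spin":-1},{"xyz":[0,0,0.3],"spin":-1},{"xyz":[0,0,0.3],"spin":-1},{"xyz":[0,0,0.28],"spin":-1}], gripper=60)

```text
time: 2.65
tool_pos: [462.8, 27.2, 119.4]
tcp_rot: [-3.141, 0.001, 1.117]
contact_force: [0.4, -0.8, -1.1]
grip_width: 55.0
finger_force: 0.0
```

```bash
python3 - <<'E'
from h import *
st(); c=cam('wrist'); im=bot.capture('wrist'); np.save('w2.npy',im)
k,cc=beech(im,(100,40,420,300))
ap=cv2.approxPolyDP(cc,4,True)[:,0]; print(cv2.contourArea(cc),ap.tolist())
print(plane(c,ap,42).round(1).tolist())
cv2.drawContours(im,[cc],-1,(0,255,0),1)
cv2.imwrite('pics/w2.png',cv2.resize(im,(800,600),interpolation=cv2.INTER_CUBIC))
E
```

```text
t 2.65 [462.8  27.2 119.4] [-3.141e+00  1.000e-03  1.117e+00] w 55.0 F [ 0.4 -0.8 -1.1]
2411.0 [[252, 138], [243, 140], [243, 155], [231, 168], [239, 215], [275, 211], [268, 155], [258, 155]]
[[480.1, 72.1, 42.0], [473.6, 73.7, 42.0], [468.7, 64.0, 42.0], [456.4, 59.2, 42.0], [444.7, 23.6, 42.0], [471.0, 14.3, 42.0], [485.1, 56.0, 42.0], [478.5, 59.2, 42.0]]
```

View pics/w2.png

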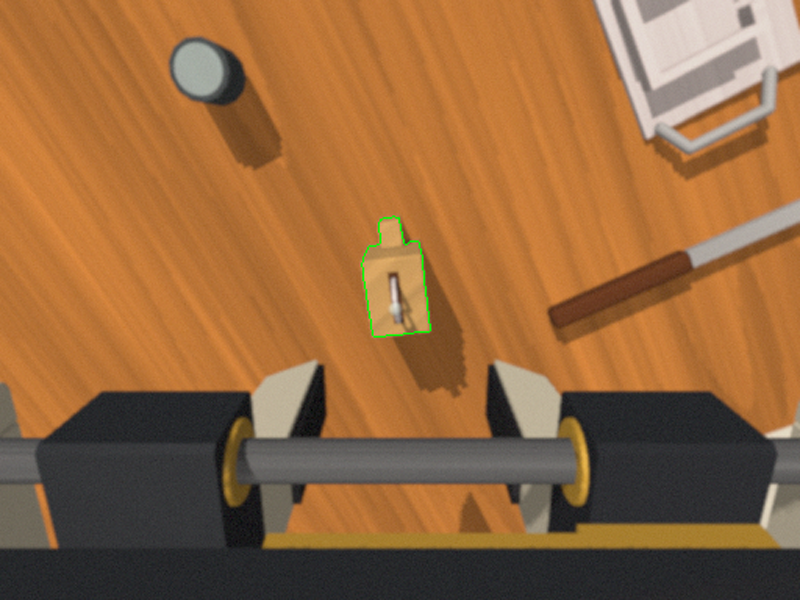

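Wrist view at z=119: the block's top rear edge runs from (373,337) to (430,331), with the tab forward at (390,217). The fingers straddle its line and nothing is near. Going down.

jog_arm(targets=[{"xyz":[0.108,-0.029,0],"spin":0},{"xyz":[0,0,0.1],"spin":-1},{"xyz":[0,0,0.2],"spin":-0.1},{"xyz":[0,0,0.2],"spin":0},{"xyz":[0,0,0.2],"spin":0},{"xyz":[0,0,0.2],"spin":0},{"xyz":[0,0,0.2],"spin":0},{"xyz":[0,0,0.12],"spin":0},{"xyz":[0,0,0.07],"spin":0},{"xyz":[0,0,0],"spin":0}])

```text
time: 3.95
tool_pos: [465.1, 37.7, 17.3]
tcp_rot: [3.141, 0.0, 1.225]
contact_force: [-0.6, -0.2, 0.8]
grip_width: 55.0
finger_force: 0.0
```

jog_arm(targets=[{"xyz":[0,0,0],"spin":0},{"xyz":[0,0,0],"spin":0},{"xyz":[0,0,0],"spin":0},{"xyz":[0,0,0],"spin":0},{"xyz":[0,0,0],"spin":0},{"xyz":[0,0,-0.2],"spin":0},{"xyz":[0,0,-0.4],"spin":0},{"xyz":[0,0,-0.5],"spin":0},{"xyz":[0,0,-0.4],"spin":0},{"xyz":[0,0,0],"spin":0}], gripper=15)

```text
time: 5.2
tool_pos: [466.4, 37.6, 139.1]
tcp_rot: [3.137, -0.001, 1.226]
contact_force: [0.5, 0.4, -0.5]
grip_width: 29.8
finger_force: 30.0
```

```bash
python3 - <<'E'
from h import *
o=st(); c=cam('wrist'); im=bot.capture('wrist'); np.save('w3.npy',im)
R=Ro.from_euler('xyz',o['tcp_rot']).as_matrix(); print('cam eye in tool',(R.T@(c[0]-o['tool_pos'])).round(2),(R.T@c[1]).round(3).tolist())
im=im.copy(); cv2.imwrite('pics/w3.png',cv2.resize(im,(800,600),interpolation=cv2.INTER_CUBIC))
E
```

```text
t 5.2 [466.4  37.6 139.1] [ 3.137e+00 -1.000e-03  1.226e+00] w 29.8 F [ 0.5  0.4 -0.5]
cam eye in tool [  80.99    1.42 -157.8 ] [[-0.001, -0.954, -0.301], [1.0, -0.001, -0.001], [0.001, -0.301, 0.954]]
```

View pics/w3.png

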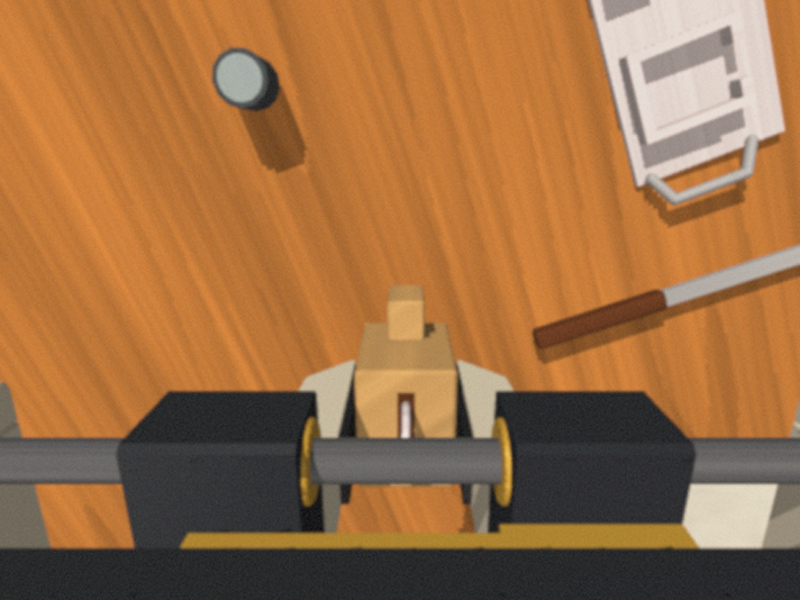

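Wrist view: the block is gripped square. Its top front edge runs (355,372)–(458,372) and the tab tip is at (391–422,287). The tray's near pocket is at upper right, around (690,85).

```bash
cat >> h.py <<'E'
def rows(dest,yaw,n=9,o=None):
    o=o or bot.get_obs(); p=np.array(o['tool_pos']); y0=o['tcp_rot'][2]; dy=(yaw-y0+np.pi)%(2*np.pi)-np.pi
    D=(np.array(dest)-p)/n/80; s=-dy/n/0.1; print('spin',round(s,3),'mm/row',np.linalg.norm(D)*80)
    for k in range(n):
        y=y0+dy*k/n; c,q=np.cos(y),np.sin(y); print([round(float(v),3) for v in (D[0]*c+D[1]*q, D[0]*q-D[1]*c, -D[2])])
def toolpt(c,o,uv,tz):
    "pixel -> tool-frame point on plane tool z=tz"
    R=Ro.from_euler('xyz',o['tcp_rot']).as_matrix(); E,d=rays(c,uv); e=R.T@(E-o['tool_pos']); d=d@R
    return e+d*((tz-e[2])/d[:,2])[:,None]
E
python3 - <<'E'
from h import *
o=bot.get_obs(); c=cam('wrist'); s=.64
print(toolpt(c,o,np.array([(355,372),(458,372)])*s,-24.7).round(1).tolist())
print(toolpt(c,o,np.array([(391,286.5),(422,286.5)])*s,-2.7).round(1).tolist())
print(plane(c,np.array([(592,0),(640,187),(783,132)])*s,4).round(1).tolist())
rows((568,125,142),0.0,10)
E
```

```text
[[17.7, -13.2, -24.7], [17.7, 16.3, -24.7]]
[[36.9, -3.3, -2.7], [36.8, 6.5, -2.7]]
[[605.6, 144.8, 4.0], [609.0, 45.2, 4.0], [688.1, 47.7, 4.0]]
spin 1.226 mm/row 13.49010098503091
[0.146, 0.084, -0.006]
[0.155, 0.065, -0.006]
[0.162, 0.046, -0.006]
[0.167, 0.026, -0.006]
[0.168, 0.005, -0.006]
[0.168, -0.015, -0.006]
[0.165, -0.036, -0.006]
[0.159, -0.056, -0.006]
[0.151, -0.075, -0.006]
[0.141, -0.093, -0.006]
```

```bash
python3 - <<'E'
from h import *
o=bot.get_obs(); c=cam('wrist'); s=.64
print(toolpt(c,o,np.array([(391,286.5),(422,286.5)])*s,17.3).round(1).tolist())
g=np.load('w3.npy').astype(int).sum(2)[175:245,258:262].mean(1); print(g.round().tolist())
rows((570,120,142),0.226,10)
E
```

```text
[[31.2, -3.9, 17.3], [31.1, 7.1, 17.3]]
[362.0, 361.0, 364.0, 367.0, 368.0, 366.0, 371.0, 392.0, 411.0, 412.0, 410.0, 416.0, 417.0, 413.0, 415.0, 414.0, 425.0, 459.0, 496.0, 501.0, 491.0, 485.0, 484.0, 480.0, 474.0, 478.0, 476.0, 476.0, 478.0, 479.0, 482.0, 482.0, 480.0, 479.0, 481.0, 482.0, 480.0, 485.0, 493.0, 494.0, 497.0, 482.0, 451.0, 411.0, 408.0, 410.0, 416.0, 415.0, 419.0, 417.0, 415.0, 418.0, 416.0, 418.0, 417.0, 421.0, 415.0, 417.0, 414.0, 420.0, 424.0, 450.0, 489.0, 513.0, 508.0, 492.0, 483.0, 474.0, 470.0, 469.0]
spin 1.0 mm/row 13.328355248116548
[0.141, 0.088, -0.006]
[0.149, 0.074, -0.006]
[0.156, 0.059, -0.006]
[0.161, 0.043, -0.006]
[0.164, 0.026, -0.006]
[0.166, 0.01, -0.006]
[0.166, -0.007, -0.006]
[0.165, -0.023, -0.006]
[0.162, -0.04, -0.006]
[0.157, -0.056, -0.006]
```

jog_arm(targets=[{"xyz":[0.141,0.088,-0.006],"spin":1},{"xyz":[0.149,0.074,-0.006],"spin":1},{"xyz":[0.156,0.059,-0.006],"spin":1},{"xyz":[0.161,0.043,-0.006],"spin":1},{"xyz":[0.164,0.026,-0.006],"spin":1},{"xyz":[0.166,0.01,-0.006],"spin":1},{"xyz":[0.166,-0.007,-0.006],"spin":1},{"xyz":[0.165,-0.023,-0.006],"spin":1},{"xyz":[0.162,-0.04,-0.006],"spin":1},{"xyz":[0.157,-0.056,-0.006],"spin":1}])

```text
time: 6.5
tool_pos: [569.0, 120.2, 139.7]
tcp_rot: [-3.141, 0.004, 0.222]
contact_force: [-0.5, 0.1, -0.2]
grip_width: 29.8
finger_force: 30.0
```

```bash
python3 - <<'E'
from h import *
o=st(); c=cam('wrist'); im=bot.capture('wrist'); np.save('w4.npy',im)
for r,z,x in [(182.2,17.3,34),(192.2,-2.7,34),(217,-2.7,20),(237,-24.7,20)]: print('block x0',toolpt(c,o,[(259,r)],z)[0,0]-x)
cv2.imwrite('pics/w4.png',cv2.resize(im,(800,600),interpolation=cv2.INTER_CUBIC))
E
```

```text
t 6.5 [569.  120.2 139.7] [-3.141  0.004  0.222] w 29.8 F [-0.5  0.1 -0.2]
block x0 -0.8302793173202829
block x0 -0.3728903361792959
block x0 0.3709920426770381
block x0 -0.4174294768028588
```

View pics/w4.png

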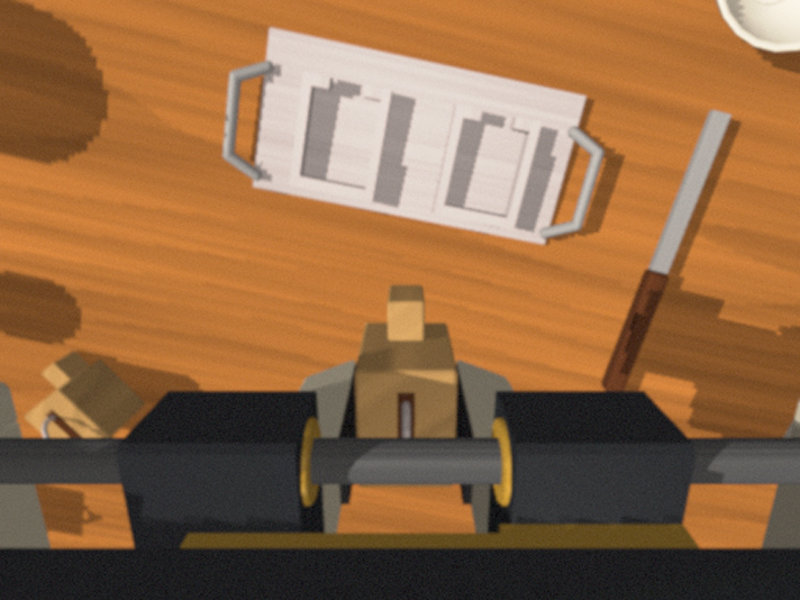

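Wrist view: the tray plate's corners are at about (270,28), (586,96), (546,243) and (253,187). Both notches are on the far side and the pockets are empty. Block L is at lower left, (85,400).

```bash
python3 - <<'E'
from h import *
o=st(); c=cam('wrist'); im=np.load('w4.npy'); h=cv2.cvtColor(im,cv2.COLOR_BGR2HSV)
m=((h[...,1]<60)&(h[...,2]>90)).astype(np.uint8); m[170:]=0; m[:,380:]=0
m=cv2.morphologyEx(cv2.morphologyEx(m,cv2.MORPH_CLOSE,np.ones((5,5))),cv2.MORPH_OPEN,np.ones((11,11)))
cs,_=cv2.findContours(m,cv2.RETR_EXTERNAL,cv2.CHAIN_APPROX_NONE); cc=max(cs,key=cv2.contourArea)
hull=cv2.convexHull(cc); ap=cv2.approxPolyDP(hull,6,True)[:,0]; print(ap.tolist())
W=plane(c,cc[:,0],4)[:,:2].astype(np.float32); print(cv2.minAreaRect(W))
# line fits between corners, subpixel
P=np.array([(270,28),(586,96),(546,243),(253,187)])*.64
L=[]
for i in range(4):
    a,b=P[i],P[(i+1)%4]; t=(b-a)/np.linalg.norm(b-a); n=np.array([-t[1],t[0]]); q=cc[:,0].astype(float)
    s=(q-a)@t; k=(abs((q-a)@n)<4)&(s>8)&(s<np.linalg.norm(b-a)-8)
    w=plane(c,q[k],4)[:,:2].astype(np.float32); vx,vy,x,y=cv2.fitLine(w,cv2.DIST_HUBER,0,.01,.01).ravel(); L.append((np.array([x,y]),np.array([vx,vy]))); print(i,k.sum(),'ang',np.degrees(np.arctan2(vy,vx)).round(2))
C=[]
for i in range(4):
    (p,u),(q,v)=L[i-1],L[i]; s=np.linalg.solve(np.c_[u,-v],q-p); C.append(p+s[0]*u)
C=np.array(C); print(C.round(1).tolist(),'mean',C.mean(0).round(1),[np.linalg.norm(C[i]-C[i-1]).round(1) for i in range(4)])
E
```

```text
t 6.55 [570.2 121.  139.8] [-3.141e+00  2.000e-03  2.190e-01] w 29.6 F [ 0.3  0.6 -0.2]
[[172, 20], [372, 61], [352, 150], [163, 119]]
((650.6353149414062, 131.22702026367188), (81.83853149414062, 174.04769897460938), 1.2571501731872559)
0 187 ang -88.72
1 83 ang 1.11
2 171 ang -88.65
3 86 ang 0.95
[[689.2000122070312, 217.89999389648438], [693.0, 48.5], [612.2999877929688, 46.900001525878906], [608.2999877929688, 216.60000610351562]] mean [650.7 132.4] [np.float32(80.9), np.float32(169.5), np.float32(80.7), np.float32(169.7)]
```

```bash
python3 - <<'E'
from h import *
rows((651.6,93.9,90),0.022,9)
E
```

```text
spin 0.219 mm/row 11.023094479013809
[0.102, 0.061, 0.069]
[0.104, 0.059, 0.069]
[0.105, 0.057, 0.069]
[0.106, 0.054, 0.069]
[0.107, 0.052, 0.069]
[0.108, 0.05, 0.069]
[0.109, 0.047, 0.069]
[0.11, 0.045, 0.069]
[0.111, 0.043, 0.069]
```

jog_arm(targets=[{"xyz":[0.102,0.061,0.13],"spin":0.219},{"xyz":[0.104,0.059,0.13],"spin":0.219},{"xyz":[0.105,0.057,0.13],"spin":0.219},{"xyz":[0.106,0.054,0.13],"spin":0.219},{"xyz":[0.107,0.052,0.13],"spin":0.219},{"xyz":[0.108,0.05,0.13],"spin":0.219},{"xyz":[0.109,0.047,0.13],"spin":0.219},{"xyz":[0.11,0.045,0.13],"spin":0.219},{"xyz":[0.111,0.043,0.13],"spin":0.219},{"xyz":[0,0,0],"spin":0}])

```text
time: 7.8
tool_pos: [651.1, 93.1, 47.0]
tcp_rot: [3.141, 0.002, 0.028]
contact_force: [-0.2, -0.4, 0.3]
grip_width: 30.0
finger_force: 30.0
```

```bash
python3 - <<'E'
from h import *
o=st(); c=cam('wrist'); im=bot.capture('wrist'); np.save('w5.npy',im)
cv2.imwrite('pics/w5.png',cv2.resize(im[50:290,130:400],None,fx=2.4,fy=2.4,interpolation=cv2.INTER_CUBIC))
E
```

```text
t 7.8 [651.1  93.1  47. ] [3.141e+00 2.000e-03 2.800e-02] w 30.0 F [-0.2 -0.4  0.3]
```

View pics/w5.png

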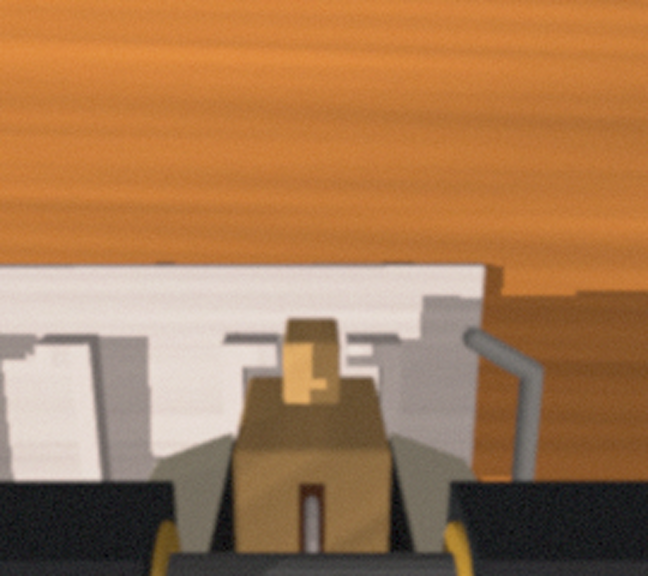

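Crop: the tab, at columns 285–338, is centred in the notch gap, columns 281–345. The tray's far edge is at row 265.

```bash
python3 - <<'E'
from h import *
o=st(); c=cam('wrist'); 
w=plane(c,np.array([(130+312/2.4,50+264.5/2.4)]),4)[0]; print(w,'pocket x',w[0]-41)
print('block x0',toolpt(c,o,[(259,50+319/2.4)],17.3)[0,0]-34,toolpt(c,o,[(259,50+449/2.4)],-24.7)[0,0]-20)
E
```

```text
t 7.85 [651.   93.4  47.7] [3.142e+00 1.000e-03 2.900e-02] w 29.6 F [-0.5 -0.4 -0.5]
[691.29008992  93.17585711   4.        ] pocket x 650.2900899224098
block x0 -1.0373205460874786 -0.25465327865731524
```

jog_arm(targets=[{"xyz":[0,0,0.05],"spin":0},{"xyz":[0,0,0.05],"spin":0},{"xyz":[0,0,0.05],"spin":0},{"xyz":[0,0,0.05],"spin":0},{"xyz":[0,0,0.04],"spin":0},{"xyz":[0,0,0.03],"spin":0},{"xyz":[0,0,0.03],"spin":0},{"xyz":[0,0,0.02],"spin":0},{"xyz":[0,0,0.01],"spin":0},{"xyz":[0,0,0],"spin":0}])

```text
time: 9.1
tool_pos: [651.7, 93.6, 28.7]
tcp_rot: [3.141, -0.004, 0.029]
contact_force: [-17.6, -0.8, 40.2]
grip_width: 30.0
finger_force: 30.0
```

jog_arm(targets=[{"xyz":[0,0,-0.1],"spin":0},{"xyz":[0,0,-0.1],"spin":0},{"xyz":[0,0,-0.1],"spin":0},{"xyz":[0,0,-0.03],"spin":0},{"xyz":[0,0,0],"spin":0},{"xyz":[0,0,0],"spin":0},{"xyz":[0,0,0],"spin":0},{"xyz":[0,0,0],"spin":0},{"xyz":[0,0,0],"spin":0},{"xyz":[0,0,0],"spin":0}])

```text
time: 10.35
tool_pos: [651.1, 93.5, 48.3]
tcp_rot: [3.142, 0.0, 0.029]
contact_force: [-0.7, 0.3, -1.0]
grip_width: 29.9
finger_force: 30.0
```

```bash
python3 - <<'E'
from h import *
o=st(); c=cam('wrist'); im=bot.capture('wrist'); np.save('w6.npy',im)
a=np.load('w5.npy')
f=lambda i:cv2.resize(i[150:250,190:330],None,fx=4,fy=4,interpolation=cv2.INTER_CUBIC)
cv2.imwrite('pics/w6.png',cv2.resize(np.hstack([f(a),f(im)]),(800,286)))
for i in (a,im): print(i[150:245,257:261].astype(int).sum((1,2))//12)
E
```

```text
t 10.35 [651.1  93.5  48.3] [3.142 0.    0.029] w 29.9 F [-0.7  0.3 -1. ]
[117 121 119 120 121 120 118 118 117 122 144 181 207 211 209 210 212 213
 215 215 215 214 211 211 211 211 212 210 213 216 218 209 168 113  87  83
  83  85  85  84  85  88 105 135 149 150 152 151 149 148 147 147 148 148
 148 150 152 154 160 164 164 158 147 139 141 141 142 131 106  86  83  82
  82  81  84  81  82  82  85  81  83  82  82  82  81  82  88  95 101 106
 111 110 107 106 107]
[118 120 119 121 120 121 118 117 116 122 150 197 212 211 208 210 210 214
 217 214 214 213 212 210 210 210 209 211 212 216 219 220 220 207 161 111
  86  85  86  87  87  86  88  85  83  87  99 106 110 109 109 109 107 107
 109 108 108 108 123 143 160 162 152 127 111 111 111 112 112 112 106  94
  84  81  82  83  83  83  83  85  82  84  84  85  83  83  84  82  82  84
  84  89  97 103 107]
```

View pics/w6.png

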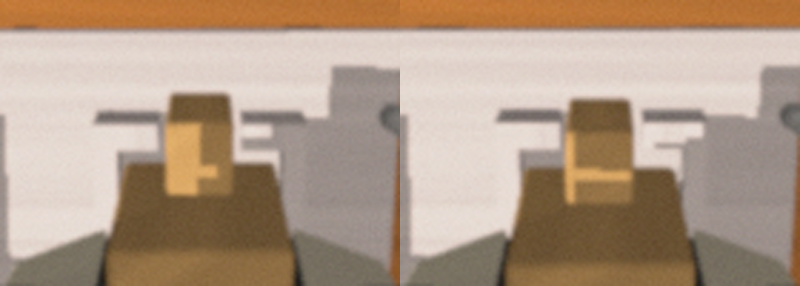

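The block has ridden up in the grip after touching something. I'll measure the wall tops against the block's foot in these frames.

```bash
python3 - <<'E'
from h import *
o=st(); c=cam('wrist'); k=2.857
P=lambda x,y:(190+x/k,150+y/k)
np.set_printoptions(precision=1,suppress=True)
# right image (current pose), subtract 400 from columns
print('wall far dark-strip top/bottom, inner edge z14',[plane(c,[P(130,y)],14)[0] for y in (111,121,150)])
print('gap cols z14',[plane(c,[P(x,130)],14)[0] for x in (162,242)])
print('strip outer ends z14',[plane(c,[P(x,116)],14)[0] for x in (97,303)])
for x,y,z,n in [(122,168,0,'body front bottom L'),(275,168,0,'R'),(172,101,0,'tab tip bottom L'),(228,101,0,'R'),(168,131,20,'tabtop L'),(231,131,20,'R')]:
    for u in (15,13,10): print(n,'under',u,toolpt(c,o,[P(x,y)],u-z)[0])
E
```

```text
t 10.4 [651.1  93.5  48.3] [ 3.141 -0.     0.029] w 29.6 F [-0.2  0.2 -0.9]
wall far dark-strip top/bottom, inner edge z14 [array([675.1, 107.9,  14. ]), array([672.9, 107.9,  14. ]), array([666.2, 107.9,  14. ])]
gap cols z14 [array([671., 101.,  14.]), array([671.5,  83.7,  14. ])]
strip outer ends z14 [array([673.8, 115. ,  14. ]), array([675. ,  70.7,  14. ])]
body front bottom L under 15 [ 18.5 -14.1  15. ]
body front bottom L under 13 [ 19.2 -14.   13. ]
body front bottom L under 10 [ 20.3 -13.7  10. ]
R under 15 [18.4 16.  15. ]
R under 13 [19.2 15.9 13. ]
R under 10 [20.3 15.6 10. ]
tab tip bottom L under 15 [32.2 -4.1 15. ]
tab tip bottom L under 13 [32.8 -4.1 13. ]
tab tip bottom L under 10 [33.7 -4.  10. ]
R under 15 [32.2  6.7 15. ]
R under 13 [32.8  6.6 13. ]
R under 10 [33.7  6.5 10. ]
tabtop L under 15 [32.7 -4.3 -5. ]
tabtop L under 13 [33.3 -4.2 -7. ]
tabtop L under 10 [ 34.3  -4.1 -10. ]
R under 15 [32.7  6.6 -5. ]
R under 13 [33.3  6.5 -7. ]
R under 10 [ 34.3   6.4 -10. ]
```

```bash
python3 - <<'E'
from h import *
o=bot.get_obs(); c=cam('wrist'); R=Ro.from_euler('xyz',o['tcp_rot']).as_matrix(); e=R.T@(c[0]-o['tool_pos']); Q=R.T@c[1]
R4=Ro.from_euler('xyz',[np.pi,0,.221]).as_matrix(); c4=(np.array([569.6,120.6,139.7])+R4@e,R4@Q,*c[2:])
for p in [(303,179),(365,187),(446,206),(506,215)]: print(p,plane(c4,np.array([p])*.64,4)[0].round(1))
print('plate edge near',plane(c4,np.array([(400,215)])*.64,4)[0].round(1))
im=np.load('w4.npy'); cv2.imwrite('pics/w7.png',cv2.resize(im[10:165,145:395],(800,496),interpolation=cv2.INTER_CUBIC))
E
```

```text
(303, 179) [617.4 189.1   4. ]
(365, 187) [620.7 154.3   4. ]
(446, 206) [620.3 107.2   4. ]
(506, 215) [622.9  72.5   4. ]
plate edge near [609.6 131.7   4. ]
```

View pics/w7.png

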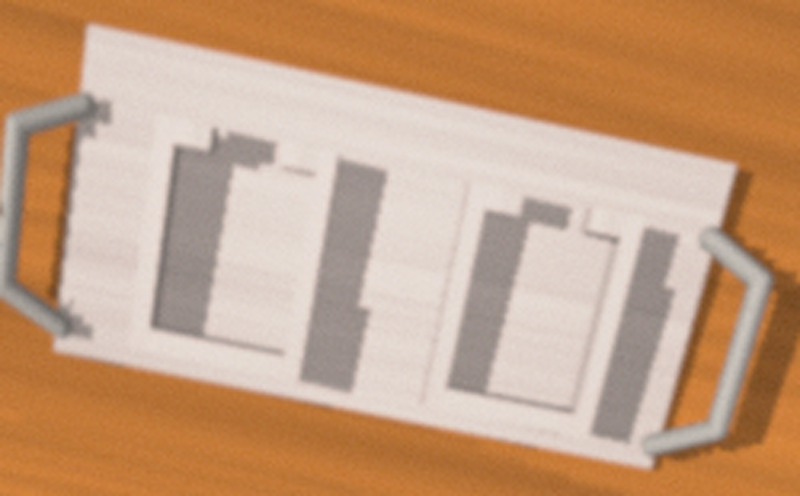

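The pockets sit about 6 mm nearer the robot than the plate's centre: the inner near edge is at x≈621.6, so pocket0 x≈644.3. The first try touched the far wall. I'll correct for that and check the block's tilt.

```bash
python3 - <<'E'
from h import *
o=st(); c=cam('wrist'); im=np.load('w6.npy')
from scipy.optimize import least_squares
E,R,f,cx,cy=c; Rt=Ro.from_euler('xyz',o['tcp_rot']).as_matrix()
obs=[(184.8,34,0),(195.7,34,20),(221,20,20),(240.7,20,42),(150+168/2.857,20,0)]
def pred(p,bx,bz):
    x0,u,th=p; x=x0+bx*np.cos(th)-bz*np.sin(th)*1; z=u-bz*np.cos(th)-bx*np.sin(th)
    w=o['tool_pos']+Rt@np.array([x,1.5,z]); q=R.T@(w-E); return f*q[1]/q[2]+cy
r=least_squares(lambda p:[pred(p,a,b)-v for v,a,b in obs],[0,15,0]); print('x0,u,tilt',r.x,r.fun)
E
```

```text
t 10.4 [651.1  93.5  48.3] [ 3.141 -0.     0.029] w 29.6 F [-0.2  0.2 -0.9]
x0,u,tilt [-2.10688109e+00  1.70128915e+01 -6.96121691e-03] [-0.01951652 -0.03430343  0.73412717 -0.29100151 -0.38799078]
```

jog_arm(targets=[{"xyz":[-0.0625,-0.005,0],"spin":0.07},{"xyz":[0,0,0],"spin":0},{"xyz":[0,0,0.08],"spin":0},{"xyz":[0,0,0.08],"spin":0},{"xyz":[0,0,0.05],"spin":0},{"xyz":[0,0,0.04],"spin":0},{"xyz":[0,0,0.03],"spin":0},{"xyz":[0,0,0.03],"spin":0},{"xyz":[0,0,0],"spin":0},{"xyz":[0,0,0],"spin":0}])

```text
time: 11.65
tool_pos: [646.2, 93.7, 23.6]
tcp_rot: [3.141, -0.0, 0.022]
contact_force: [0.2, 0.0, -0.2]
grip_width: 29.9
finger_force: 30.0
```

jog_arm(targets=[{"xyz":[0,0,0.012],"spin":0},{"xyz":[0,0,0.012],"spin":0},{"xyz":[0,0,0.008],"spin":0},{"xyz":[0,0,0],"spin":0},{"xyz":[0,0,0],"spin":0},{"xyz":[0,0,0],"spin":0},{"xyz":[0,0,0],"spin":0},{"xyz":[0,0,0],"spin":0},{"xyz":[0,0,0],"spin":0},{"xyz":[0,0,0],"spin":0}])

```text
time: 12.9
tool_pos: [646.1, 93.8, 20.9]
tcp_rot: [3.141, 0.0, 0.022]
contact_force: [-1.3, -0.0, -0.3]
grip_width: 29.9
finger_force: 30.0
```

jog_arm(targets=[{"xyz":[0,0,0],"spin":0},{"xyz":[0,0,0],"spin":0},{"xyz":[0,0,0],"spin":0},{"xyz":[0,0,0],"spin":0},{"xyz":[0,0,-0.1],"spin":0},{"xyz":[0,0,-0.3],"spin":0},{"xyz":[0,0,-0.5],"spin":0},{"xyz":[0,0,-0.5],"spin":0},{"xyz":[0,0,0],"spin":0},{"xyz":[0,0,0],"spin":0}], gripper=60)

```text
time: 14.15
tool_pos: [645.7, 93.7, 132.8]
tcp_rot: [3.141, 0.0, 0.022]
contact_force: [-1.0, 0.3, -0.9]
grip_width: 55.1
finger_force: 0.0
```

```bash
python3 - <<'E'
from h import *
o=st(); c=cam('wrist'); im=bot.capture('wrist'); np.save('w8.npy',im)
k,cc=beech(im,(180,60,340,290),160,60)
h=cv2.cvtColor(im,cv2.COLOR_BGR2HSV)
for y in range(130,262,3): print(y,h[y,260].tolist(),end=' ')
E,R,f,cx,cy=c
for n,p in [('tabtip top',(644.3+34,93.9,24)),('tab root top',(664.3,93.9,24)),('body top front',(664.3,93.9,46)),('top rear',(624.3,93.9,46))]:
    q=R.T@(np.array(p)-E); print(n,(f*q[:2]/q[2]+[cx,cy]).round(1))
rows((475,285,200),0.5,10)
E
```

```text
t 14.15 [645.7  93.7 132.8] [3.141 0.    0.022] w 55.1 F [-1.   0.3 -0.9]
130 [14, 177, 176] 133 [12, 135, 170] 136 [8, 30, 212] 139 [12, 28, 211] 142 [11, 28, 215] 145 [6, 29, 214] 148 [15, 56, 154] 151 [18, 143, 125] 154 [17, 136, 205] 157 [17, 136, 202] 160 [17, 138, 205] 163 [17, 136, 205] 166 [17, 141, 208] 169 [18, 147, 111] 172 [17, 134, 105] 175 [17, 137, 158] 178 [18, 136, 201] 181 [17, 141, 195] 184 [15, 148, 126] 187 [7, 73, 102] 190 [8, 32, 127] 193 [13, 35, 139] 196 [12, 28, 166] 199 [8, 35, 174] 202 [8, 28, 181] 205 [19, 20, 177] 208 [23, 17, 198] 211 [13, 21, 171] 214 [12, 41, 157] 217 [17, 137, 205] 220 [17, 140, 199] 223 [15, 173, 183] 226 [14, 174, 176] 229 [14, 177, 166] 232 [13, 182, 167] 235 [14, 188, 171] 238 [14, 181, 187] 241 [14, 184, 188] 244 [15, 185, 187] 247 [14, 174, 183] 250 [15, 184, 183] 253 [13, 179, 188] 256 [14, 176, 191] 259 [14, 179, 187] tabtip top [258.9 153.1]
tab root top [258.5 169.6]
body top front [258.5 176.3]
top rear [257.5 224.1]
spin -0.478 mm/row 26.503405999257566
[-0.208, -0.244, -0.085]
[-0.196, -0.253, -0.085]
[-0.184, -0.262, -0.085]
[-0.171, -0.271, -0.085]
[-0.158, -0.279, -0.085]
[-0.144, -0.286, -0.085]
[-0.13, -0.292, -0.085]
[-0.116, -0.298, -0.085]
[-0.102, -0.304, -0.085]
[-0.087, -0.308, -0.085]
```

Block 1 is home: the predicted and observed edges agree within about 1.5 px. Now to look at block 2.

```bash
python3 - <<'E'
from h import *
rows((400,265,230),0.55,10)
E
```

```text
spin -0.528 mm/row 31.489114675411937
[-0.302, -0.221, -0.122]
[-0.29, -0.236, -0.122]
[-0.277, -0.251, -0.122]
[-0.263, -0.266, -0.122]
[-0.249, -0.279, -0.122]
[-0.234, -0.292, -0.122]
[-0.218, -0.304, -0.122]
[-0.202, -0.315, -0.122]
[-0.185, -0.325, -0.122]
[-0.168, -0.334, -0.122]
```

jog_arm(targets=[{"xyz":[-0.302,-0.221,-0.122],"spin":-0.528},{"xyz":[-0.29,-0.236,-0.122],"spin":-0.528},{"xyz":[-0.277,-0.251,-0.122],"spin":-0.528},{"xyz":[-0.263,-0.266,-0.122],"spin":-0.528},{"xyz":[-0.249,-0.279,-0.122],"spin":-0.528},{"xyz":[-0.234,-0.292,-0.122],"spin":-0.528},{"xyz":[-0.218,-0.304,-0.122],"spin":-0.528},{"xyz":[-0.202,-0.315,-0.122],"spin":-0.528},{"xyz":[-0.185,-0.325,-0.122],"spin":-0.528},{"xyz":[-0.168,-0.334,-0.122],"spin":-0.528}])

```text
time: 15.45
tool_pos: [399.4, 265.3, 229.6]
tcp_rot: [-3.141, 0.003, 0.551]
contact_force: [-0.2, 0.3, 0.5]
grip_width: 54.9
finger_force: 0.0
```

```bash
cat >> h.py <<'E'
def look_block(fn):
    o=st(); c=cam('wrist'); im=bot.capture('wrist'); np.save(fn,im)
    h=cv2.cvtColor(cv2.GaussianBlur(im,(3,3),0),cv2.COLOR_BGR2HSV); m=((h[...,1]<165)&(h[...,1]>90)&(h[...,2]>90)&(h[...,0]>13)&(h[...,0]<20)).astype(np.uint8); m[245:]=0
    m=cv2.morphologyEx(m,cv2.MORPH_OPEN,np.ones((3,3)))
    for x in cv2.findContours(m,cv2.RETR_EXTERNAL,cv2.CHAIN_APPROX_NONE)[0]:
        if cv2.contourArea(x)>150:
            ap=cv2.approxPolyDP(x,2.5,True)[:,0]; print(cv2.contourArea(x)); 
            for a,b in zip(ap.tolist(),plane(c,ap,42).round(1)[:,:2].tolist()): print(a,b,h[a[1],a[0]].tolist())
    return o,c,im
E
python3 - <<'E'
from h import *
look_block('w9.npy')
E
```

```text
t 15.45 [399.4 265.3 229.6] [-3.141e+00  3.000e-03  5.510e-01] w 54.9 F [-0.2  0.3  0.5]
1360.5
[255, 79] [475.6, 315.8] [15, 159, 200]
[249, 82] [470.0, 319.4] [15, 156, 198]
[252, 93] [462.6, 311.4] [16, 154, 197]
[244, 101] [451.7, 314.3] [15, 163, 188]
[255, 133] [429.9, 288.0] [15, 162, 201]
[261, 134] [432.3, 282.1] [15, 161, 181]
[280, 128] [447.9, 268.5] [15, 164, 129]
[283, 123] [453.9, 268.6] [15, 161, 119]
[273, 90] [476.1, 294.9] [15, 163, 139]
[265, 90] [471.9, 301.7] [16, 151, 154]
[260, 80] [477.4, 311.0] [15, 158, 166]
306.0
[510, 41] [634.0, 123.8] [16, 105, 167]
[495, 64] [611.1, 121.4] [16, 117, 120]
[511, 75] [611.9, 100.6] [16, 109, 112]
3809.0
[36, 0] [428.3, 526.3] [15, 155, 120]
[54, 132] [320.7, 468.0] [15, 164, 148]
[59, 138] [317.5, 461.3] [15, 163, 191]
[78, 137] [329.0, 444.6] [14, 162, 121]
[75, 87] [374.5, 466.2] [15, 159, 104]
[72, 86] [373.8, 469.1] [17, 134, 93]
[72, 63] [394.1, 477.2] [15, 153, 100]
[69, 62] [393.5, 480.0] [17, 134, 93]
[72, 54] [401.9, 480.2] [14, 163, 105]
[65, 0] [442.4, 503.2] [15, 158, 102]
```

```bash
python3 - <<'E'
from h import *
rows((450,289,119.4),0.87,8)
E
```

```text
spin -0.394 mm/row 15.66552932072569
[0.088, 0.014, 0.174]
[0.088, 0.018, 0.174]
[0.087, 0.021, 0.174]
[0.086, 0.025, 0.174]
[0.085, 0.028, 0.174]
[0.084, 0.031, 0.174]
[0.082, 0.035, 0.174]
[0.081, 0.038, 0.174]
```

jog_arm(targets=[{"xyz":[0.088,0.014,0.174],"spin":-0.394},{"xyz":[0.088,0.018,0.174],"spin":-0.394},{"xyz":[0.087,0.021,0.174],"spin":-0.394},{"xyz":[0.086,0.025,0.174],"spin":-0.394},{"xyz":[0.085,0.028,0.174],"spin":-0.394},{"xyz":[0.084,0.031,0.174],"spin":-0.394},{"xyz":[0.082,0.035,0.174],"spin":-0.394},{"xyz":[0.081,0.038,0.174],"spin":-0.394},{"xyz":[0,0,0],"spin":0},{"xyz":[0,0,0],"spin":0}])

```text
time: 16.75
tool_pos: [453.5, 286.5, 118.9]
tcp_rot: [-3.141, 0.001, 0.864]
contact_force: [0.6, -0.3, 0.7]
grip_width: 55.0
finger_force: 0.0
```

```bash
python3 - <<'E'
from h import *
o,c,im=look_block('w10.npy')
R=o['tcp_rot'];print(toolpt(c,o,[(238.7,215.7),(275.2,211.8)],o['tool_pos'][2]-42))
E
```

```text
t 16.75 [453.5 286.5 118.9] [-3.141e+00  1.000e-03  8.640e-01] w 55.0 F [ 0.6 -0.3  0.7]
2649.0
[248, 145] [476.3, 323.9] [15, 157, 175]
[246, 159] [468.5, 317.2] [15, 159, 201]
[237, 162] [462.0, 319.8] [14, 159, 176]
[233, 174] [453.7, 314.9] [15, 162, 200]
[235, 220] [430.4, 286.6] [15, 160, 201]
[272, 222] [451.0, 266.7] [15, 164, 129]
[272, 162] [481.5, 303.1] [15, 164, 123]
[262, 160] [476.9, 309.0] [16, 155, 135]
[261, 145] [483.5, 317.8] [15, 163, 169]
721.0
[15, 0] [424.7, 489.7] [16, 126, 93]
[0, 0] [417.5, 495.9] [17, 136, 118]
[0, 90] [372.0, 463.0] [17, 137, 93]
[[-11.27657887 -14.73492715  76.94920876]
 [ -8.09895865  13.35650179  76.94920876]]
```

jog_arm(targets=[{"xyz":[0.041,-0.044,0],"spin":0},{"xyz":[0,0,0.1],"spin":0},{"xyz":[0,0,0.2],"spin":0},{"xyz":[0,0,0.2],"spin":0},{"xyz":[0,0,0.2],"spin":0},{"xyz":[0,0,0.2],"spin":0},{"xyz":[0,0,0.18],"spin":0},{"xyz":[0,0,0.12],"spin":0},{"xyz":[0,0,0.07],"spin":0},{"xyz":[0,0,0],"spin":0}])

```text
time: 18.05
tool_pos: [453.1, 291.5, 17.3]
tcp_rot: [-3.142, 0.0, 0.865]
contact_force: [1.2, -0.3, -0.7]
grip_width: 55.0
finger_force: 0.0
```

jog_arm(targets=[{"xyz":[0,0,0],"spin":0},{"xyz":[0,0,0],"spin":0},{"xyz":[0,0,0],"spin":0},{"xyz":[0,0,0],"spin":0},{"xyz":[0,0,0],"spin":0},{"xyz":[0,0,-0.2],"spin":0},{"xyz":[0,0,-0.4],"spin":0},{"xyz":[0,0,-0.5],"spin":0},{"xyz":[0,0,-0.4],"spin":0},{"xyz":[0,0,0],"spin":0}], gripper=15)

```text
time: 19.3
tool_pos: [454.7, 292.2, 140.9]
tcp_rot: [3.139, -0.006, 0.865]
contact_force: [-0.5, -0.6, -2.3]
grip_width: 30.0
finger_force: 30.0
```

```bash
python3 - <<'E'
from h import *
o=st(); c=cam('wrist'); im=bot.capture('wrist'); np.save('w11.npy',im)
g=im[170:250,255:263].astype(int).sum((1,2))//24; print(g.tolist())
rows((560,175,140),0.022,10)
E
```

```text
t 19.3 [454.7 292.2 140.9] [ 3.139 -0.006  0.865] w 30.0 F [-0.5 -0.6 -2.3]
[124, 121, 121, 120, 120, 118, 117, 116, 116, 117, 120, 127, 131, 132, 132, 133, 133, 133, 133, 135, 146, 164, 169, 169, 166, 166, 165, 165, 164, 163, 164, 164, 164, 164, 164, 165, 164, 165, 165, 165, 167, 167, 168, 169, 167, 158, 137, 130, 133, 133, 134, 134, 133, 134, 134, 133, 134, 135, 135, 134, 133, 135, 135, 138, 150, 164, 169, 170, 168, 166, 164, 163, 162, 161, 158, 158, 159, 158, 147, 115]
spin 0.843 mm/row 15.791518703777792
[-0.025, 0.196, -0.001]
[-0.008, 0.197, -0.001]
[0.008, 0.197, -0.001]
[0.025, 0.196, -0.001]
[0.041, 0.193, -0.001]
[0.058, 0.189, -0.001]
[0.073, 0.183, -0.001]
[0.088, 0.176, -0.001]
[0.103, 0.168, -0.001]
[0.117, 0.159, -0.001]
```

```bash
python3 - <<'E'
from h import *
rows((641.3,173.9,48),0.022,9)
E
```

```text
spin 0.937 mm/row 26.616202423968577
[0.045, 0.305, 0.126]
[0.073, 0.299, 0.126]
[0.101, 0.291, 0.126]
[0.127, 0.28, 0.126]
[0.153, 0.267, 0.126]
[0.177, 0.252, 0.126]
[0.2, 0.234, 0.126]
[0.221, 0.214, 0.126]
[0.24, 0.193, 0.126]
```

jog_arm(targets=[{"xyz":[0.045,0.305,0.126],"spin":0.937},{"xyz":[0.073,0.299,0.126],"spin":0.937},{"xyz":[0.101,0.291,0.126],"spin":0.937},{"xyz":[0.127,0.28,0.126],"spin":0.937},{"xyz":[0.153,0.267,0.126],"spin":0.937},{"xyz":[0.177,0.252,0.126],"spin":0.937},{"xyz":[0.2,0.234,0.126],"spin":0.937},{"xyz":[0.221,0.214,0.126],"spin":0.937},{"xyz":[0.24,0.193,0.126],"spin":0.937},{"xyz":[0,0,0],"spin":0}])

```text
time: 20.6
tool_pos: [640.4, 172.2, 44.2]
tcp_rot: [3.141, 0.004, 0.02]
contact_force: [-0.2, 0.0, -0.6]
grip_width: 30.0
finger_force: 30.0
```

```bash
python3 - <<'E'
from h import *
o=st(); c=cam('wrist'); im=bot.capture('wrist'); np.save('w12.npy',im)
E,R,f,cx,cy=c
g=im.astype(int).sum(2)//3
print('far edge col',g[140:240,235:240].mean(1).round().astype(int).tolist())
print('tab col',g[140:240,257:262].mean(1).round().astype(int).tolist())
for r in (193,197,201,206): print(r,g[r,225:300].tolist())
print('row->x z4',[plane(c,[(237,r)],4)[0].round(1).tolist() for r in (155,160,165)],'z14',[plane(c,[(237,r)],14)[0].round(1).tolist() for r in (185,195,205)])
E
```

```text
t 20.6 [640.4 172.2  44.2] [3.141 0.004 0.02 ] w 30.0 F [-0.2  0.  -0.6]
far edge col [123, 123, 124, 124, 124, 126, 119, 122, 161, 205, 217, 214, 212, 212, 215, 217, 218, 219, 219, 215, 214, 214, 214, 215, 216, 216, 217, 217, 217, 217, 218, 218, 216, 217, 215, 214, 203, 164, 125, 112, 123, 162, 203, 217, 218, 218, 218, 217, 219, 218, 208, 179, 156, 149, 149, 147, 146, 146, 146, 147, 147, 147, 148, 145, 135, 110, 89, 83, 82, 82, 84, 82, 82, 82, 81, 81, 83, 82, 82, 82, 82, 82, 82, 80, 82, 78, 80, 80, 80, 79, 80, 79, 80, 80, 83, 87, 94, 100, 103, 107]
tab col [124, 121, 121, 122, 124, 124, 124, 142, 178, 208, 217, 213, 213, 214, 216, 220, 220, 220, 218, 216, 216, 214, 214, 214, 216, 218, 219, 218, 219, 219, 220, 220, 218, 217, 216, 215, 205, 169, 150, 145, 134, 105, 85, 82, 85, 82, 83, 83, 83, 87, 104, 137, 157, 162, 162, 161, 161, 160, 159, 158, 158, 159, 159, 161, 161, 163, 164, 166, 162, 159, 156, 157, 158, 159, 158, 149, 122, 93, 82, 83, 83, 83, 83, 84, 84, 83, 86, 83, 84, 83, 83, 85, 84, 85, 89, 95, 103, 109, 110, 111]
193 [221, 222, 218, 188, 148, 135, 144, 152, 149, 150, 150, 14
[... 878 characters left out ...]
161, 149, 121, 113, 112, 108, 110, 112, 110, 111, 123, 165, 205, 221, 220, 223, 219, 222, 221, 222, 222, 218, 210, 182, 156, 143, 130, 119, 133, 149, 149, 152, 149, 154, 151, 154, 149, 149, 153, 151]
206 [223, 223, 224, 205, 163, 133, 136, 143, 136, 118, 102, 88, 85, 85, 85, 86, 85, 84, 83, 82, 84, 84, 108, 139, 164, 164, 166, 164, 164, 164, 164, 165, 165, 163, 166, 163, 161, 158, 153, 156, 155, 157, 154, 158, 152, 133, 108, 89, 87, 88, 88, 88, 87, 89, 88, 87, 87, 86, 80, 88, 102, 108, 115, 131, 148, 152, 151, 148, 154, 151, 150, 149, 151, 146, 150]
row->x z4 [[684.3, 185.8, 4.0], [681.2, 185.8, 4.0], [678.0, 185.8, 4.0]] z14 [[668.1, 185.2, 14.0], [661.8, 185.2, 14.0], [655.4, 185.3, 14.0]]
```

```bash
python3 - <<'E'
from h import *
for fn in('w5.npy','w12.npy'):
    g=np.load(fn).astype(int).sum(2)//3
    for r in (187,189) if fn=='w12.npy' else (195,198): print(fn,r,g[r,235:290].tolist())
st()
E
```

```text
w5.npy 195 [219, 220, 216, 215, 216, 217, 218, 216, 212, 199, 164, 143, 152, 162, 163, 162, 159, 162, 163, 165, 164, 164, 165, 160, 150, 125, 107, 107, 109, 101, 106, 106, 105, 106, 110, 112, 152, 197, 211, 212, 217, 222, 222, 225, 221, 222, 217, 218, 214, 201, 170, 148, 149, 148, 152]
w5.npy 198 [221, 222, 219, 216, 214, 217, 215, 217, 215, 204, 173, 150, 157, 165, 167, 167, 167, 164, 166, 169, 165, 162, 165, 163, 148, 122, 113, 107, 106, 109, 105, 107, 108, 109, 108, 118, 156, 202, 207, 190, 177, 176, 176, 176, 173, 171, 170, 170, 169, 165, 148, 145, 149, 146, 151]
w12.npy 187 [219, 216, 215, 217, 217, 219, 217, 205, 175, 150, 144, 141, 141, 134, 110, 79, 83, 80, 80, 79, 81, 80, 82, 83, 81, 84, 83, 86, 85, 85, 84, 81, 83, 80, 88, 125, 176, 207, 216, 222, 224, 226, 222, 210, 175, 147, 148, 148, 145, 147, 147, 150, 147, 154, 154]
w12.npy 189 [219, 218, 216, 216, 219, 220, 219, 205, 177, 152, 147, 147, 144, 129, 107, 88, 82, 78, 77, 81, 83, 85, 83, 91, 85, 87, 90, 87, 82, 84, 84, 82, 80, 83, 86, 114, 165, 208, 222, 223, 224, 223, 223, 213, 177, 154, 153, 156, 154, 159, 157, 154, 152, 149, 152]
t 20.65 [639.8 173.1  45. ] [3.141 0.004 0.022] w 29.6 F [-0.4  0.5 -0.3]
```

jog_arm(targets=[{"xyz":[0.006,-0.015,0],"spin":0},{"xyz":[0,0,0],"spin":0},{"xyz":[0,0,0.08],"spin":0},{"xyz":[0,0,0.06],"spin":0},{"xyz":[0,0,0.05],"spin":0},{"xyz":[0,0,0.04],"spin":0},{"xyz":[0,0,0.03],"spin":0},{"xyz":[0,0,0.03],"spin":0},{"xyz":[0,0,0],"spin":0},{"xyz":[0,0,0],"spin":0}])

```text
time: 21.9
tool_pos: [641.5, 174.8, 23.8]
tcp_rot: [3.142, -0.0, 0.022]
contact_force: [0.9, 0.9, -1.0]
grip_width: 30.0
finger_force: 30.0
```

jog_arm(targets=[{"xyz":[0,0,0.015],"spin":0},{"xyz":[0,0,0.01],"spin":0},{"xyz":[0,0,0],"spin":0},{"xyz":[0,0,0],"spin":0},{"xyz":[0,0,0],"spin":0},{"xyz":[0,0,0],"spin":0},{"xyz":[0,0,0],"spin":0},{"xyz":[0,0,0],"spin":0},{"xyz":[0,0,0],"spin":0},{"xyz":[0,0,0],"spin":0}])

```text
time: 23.15
tool_pos: [641.4, 174.8, 21.9]
tcp_rot: [3.142, -0.0, 0.022]
contact_force: [-2.3, 0.0, 6.2]
grip_width: 30.2
finger_force: 30.0
```

jog_arm(targets=[{"xyz":[0,0,0],"spin":0},{"xyz":[0,0,0],"spin":0},{"xyz":[0,0,0],"spin":0},{"xyz":[0,0,0],"spin":0},{"xyz":[0,0,-0.1],"spin":0},{"xyz":[0,0,-0.3],"spin":0},{"xyz":[0,0,-0.5],"spin":0},{"xyz":[0,0,-0.5],"spin":0},{"xyz":[0,0,0],"spin":0},{"xyz":[0,0,0],"spin":0}], gripper=60)

```text
time: 24.4
tool_pos: [641.0, 174.8, 133.5]
tcp_rot: [3.141, 0.0, 0.022]
contact_force: [-0.3, -0.1, -0.5]
grip_width: 55.0
finger_force: 0.0
```

```bash
python3 - <<'E'
from h import *
o=st(); c=cam('wrist'); im=bot.capture('wrist'); np.save('w13.npy',im)
print(im.astype(int).sum(2)[145:235,258:262].mean(1).round().astype(int).tolist())
E,R,f,cx,cy=c
for n,p in [('tabtip top',(642.5+34,173.9,24)),('tab root top',(662.5,173.9,24)),('body top front',(662.5,173.9,46)),('top rear',(622.5,173.9,46))]:
    q=R.T@(np.array(p)-E); print(n,(f*q[:2]/q[2]+[cx,cy]).round(1))
# far view of both blocks' top masks
m,_=beech(im,(150,140,470,260),165,60)
for x in cv2.findContours(m,cv2.RETR_EXTERNAL,cv2.CHAIN_APPROX_NONE)[0]:
    if cv2.contourArea(x)>200: print(cv2.contourArea(x),cv2.boundingRect(x),cv2.approxPolyDP(x,3,True)[:,0].tolist())
E
```

```text
t 24.4 [641.  174.8 133.5] [3.141 0.    0.022] w 55.0 F [-0.3 -0.1 -0.5]
[625, 571, 402, 258, 238, 309, 411, 462, 466, 461, 464, 462, 462, 461, 469, 466, 469, 473, 473, 484, 477, 427, 320, 250, 238, 238, 241, 252, 316, 411, 458, 465, 458, 454, 445, 438, 412, 324, 225, 192, 261, 338, 351, 357, 384, 401, 403, 408, 430, 445, 454, 453, 451, 466, 482, 480, 452, 442, 467, 506, 538, 560, 573, 549, 498, 462, 452, 432, 423, 450, 460, 468, 464, 462, 448, 422, 374, 345, 344, 334, 342, 333, 337, 344, 341, 346, 354, 358, 367, 371]
tabtip top [260.2 149.4]
tab root top [259.8 166. ]
body top front [259.9 172.4]
top rear [258.9 220.5]
802.0 (313, 230, 60, 30) [[313, 234], [318, 236], [327, 259], [358, 259], [361, 251], [372, 251], [358, 251], [349, 240], [321, 230]]
804.5 (150, 230, 57, 30) [[206, 234], [198, 230], [170, 240], [160, 252], [150, 251], [158, 251], [161, 259], [193, 259], [202, 235]]
17393.5 (191, 140, 234, 82) [[191, 162], [194, 209], [216, 221], [394, 219], [417, 207], [423, 159], [404, 148], [405, 140], [209, 140], [209, 150]]
```

Block 2 is home too, with edges within about 1 px of prediction. Next is the box: its pose, bar and pointer angle, from the top and scene views.

```bash
python3 - <<'E'
from h import *
np.set_printoptions(precision=1,suppress=True)
t=bot.capture('top'); s=bot.capture('scene'); np.save('t2.npy',t); np.save('s2.npy',s)
h=cv2.cvtColor(t,cv2.COLOR_BGR2HSV); m=((h[...,1]<60)&(h[...,2]>150)).astype(np.uint8)
k=np.zeros_like(m); k[150:218,280:356]=m[150:218,280:356]; k=cv2.morphologyEx(k,cv2.MORPH_CLOSE,np.ones((5,5))); k=cv2.morphologyEx(k,cv2.MORPH_OPEN,np.ones((7,7)))
c=max(cv2.findContours(k,cv2.RETR_EXTERNAL,cv2.CHAIN_APPROX_NONE)[0],key=cv2.contourArea)
w=plane('top',c[:,0],110)[:,:2].astype(np.float32); print('cover',cv2.boundingRect(c),cv2.minAreaRect(w))
g=t.astype(int).sum(2)//3
print('bar cols 318', g[205:232,310:326].mean(1).round().astype(int).tolist())
print([plane('top',[(318,r)],106)[0] for r in (215,220,225)])
# scene: steel line pixels: print coarse polar map on pointer plane
hs=cv2.cvtColor(s,cv2.COLOR_BGR2HSV)
C=cam('scene'); by=-262; yp=by-127; H=np.array([682,100.])
vv,uu=np.mgrid[180:270,140:235]; uv=np.c_[uu.ravel(),vv.ravel()]
E,d=rays(C,uv); P=E+d*((yp-E[1])/d[:,1])[:,None]; dx=H[0]-P[:,0]; dz=P[:,2]-H[1]; rr=np.hypot(dx,dz); an=np.arctan2(dz,dx)
sat=hs[180:270,140:235,1].ravel(); val=hs[180:270,140:235,2].ravel()
for r0 in range(60,230,15):
    row=[]
    for a0 in np.arange(.2,1.1,.05):
        q=(abs(rr-r0)<5)&(abs(an-a0)<.025); row.append(int(np.median(sat[q])) if q.any() else -1)
    print(r0,row)
E
```

```text
cover (288, 160, 60, 49) ((591.7564697265625, -259.5918273925781), (226.05409240722656, 184.59234619140625), 88.0886459350586)
bar cols 318 [208, 208, 203, 159, 128, 128, 132, 134, 136, 136, 136, 135, 133, 129, 129, 146, 167, 165, 143, 131, 134, 136, 132, 129, 133, 134, 132]
[array([ 473.6, -256.9,  106. ]), array([ 454.7, -256.2,  106. ]), array([ 435.8, -255.4,  106. ])]
60 [47, 42, -1, 44, 48, 38, 42, 36, 33, 29, 27, 32, 40, 42, 45, 47, 44, 46]
75 [45, 43, 47, 47, 45, 47, 43, 42, 37, 29, 27, 35, 39, 39, 41, 33, 36, 35]
90 [45, 48, 44, 44, 42, 41, 35, 35, 42, 35, 29, 38, 32, 22, 21, 22, 30, 36]
105 [46, 47, 41, 36, 21, 20, 19, 23, 34, 41, 32, 39, 33, 29, 37, 35, 26, 26]
120 [44, 47, 40, 22, 24, 21, 43, 42, 42, 39, 25, 33, 40, 45, 41, 44, 44, 42]
135 [46, 44, 47, 41, 41, 41, 45, 41, 48, 56, 33, 33, 58, 83, 70, 61, 59, 45]
150 [44, 39, 34, 53, 78, 81, 101, 103, 146, 169, 122, 135, 154, 178, 174, 177, 176, 175]
165 [154, 164, 177, 179, 177, 179, 173, 144, 133, 73, 57, 48, 30, 48, 41, 30, 23, 24]
180 [175, 177, 173, 175, 176, 176, 173, 175, 175, 172, 77, 70, 167, 177, 177, 174, 176, 178]
195 [176, 176, 174, 175, 172, 175, 176, 176, 176, 174, 94, 85, 170, 177, 177, 173, 177, 174]
210 [171, 173, 174, 174, 175, 177, 176, 176, 179, 166, 72, 21, 140, 175, 177, 174, 176, 174]
225 [177, 180, 175, 177, 174, 175, 178, 177, 176, 178, 176, 175, 177, 178, 175, 177, 175, 177]
```

```bash
cat > ptr.py <<'E'
from h import *
def pointer(s,hx=684.2,hy=-262.6,yaw=-.033,off=127):
    hs=cv2.cvtColor(s,cv2.COLOR_BGR2HSV); C=cam('scene'); B=Ro.from_euler('z',yaw).as_matrix()
    vv,uu=np.mgrid[180:270,140:235]; uv=np.c_[uu.ravel(),vv.ravel()]; E,d=rays(C,uv)
    E=(E-np.array([hx,hy,100]))@B; d=d@B; P=E+d*((-off-E[1])/d[:,1])[:,None]
    rr=np.hypot(P[:,0],P[:,2]); an=np.arctan2(P[:,2],-P[:,0]); sat=hs[180:270,140:235,1].ravel().astype(float); wt=np.clip(175-sat,0,None); wt[wt<25]=0
    for a,b in ((172,182),(182,192),(192,200),(200,214),(174,214),(214,222)):
        q=(rr>a)&(rr<b)&(an>.55)&(an<.85); print((a,b),'theta',(wt[q]*an[q]).sum()/max(wt[q].sum(),1e-6),int((wt[q]>0).sum()))
E
python3 - <<'E'
from ptr import *
s=np.load('s2.npy'); pointer(s); print(); pointer(s,off=127,hx=682,yaw=0)
st(); rows((449.5,-60,250),1.0,10)
E
```

```text
(172, 182) theta 0.6846021109801945 13
(182, 192) theta 0.6942699621227069 10
(192, 200) theta 0.6985012546968751 11
(200, 214) theta 0.7003058429443871 24
(174, 214) theta 0.6988319098116048 54
(214, 222) theta 0.6998855970881753 7

(172, 182) theta 0.7171440311148066 12
(182, 192) theta 0.7354044220919526 12
(192, 200) theta 0.7368220357487287 11
(200, 214) theta 0.7388836299555688 24
(174, 214) theta 0.7375954908202892 55
(214, 222) theta 0.7387348827990131 7
t 24.55 [640.6 174.7 132.2] [3.141e+00 3.000e-03 2.200e-02] w 54.9 F [-0.1  0.6  0.7]
spin -0.978 mm/row 32.47749972520304
[-0.245, 0.288, -0.147]
[-0.272, 0.263, -0.147]
[-0.296, 0.235, -0.147]
[-0.318, 0.205, -0.147]
[-0.337, 0.173, -0.147]
[-0.352, 0.139, -0.147]
[-0.364, 0.104, -0.147]
[-0.372, 0.068, -0.147]
[-0.377, 0.031, -0.147]
[-0.378, -0.006, -0.147]
```

jog_arm(targets=[{"xyz":[-0.245,0.288,-0.147],"spin":-0.978},{"xyz":[-0.272,0.263,-0.147],"spin":-0.978},{"xyz":[-0.296,0.235,-0.147],"spin":-0.978},{"xyz":[-0.318,0.205,-0.147],"spin":-0.978},{"xyz":[-0.337,0.173,-0.147],"spin":-0.978},{"xyz":[-0.352,0.139,-0.147],"spin":-0.978},{"xyz":[-0.364,0.104,-0.147],"spin":-0.978},{"xyz":[-0.372,0.068,-0.147],"spin":-0.978},{"xyz":[-0.377,0.031,-0.147],"spin":-0.978},{"xyz":[-0.378,-0.006,-0.147],"spin":-0.978}])

```text
time: 25.8
tool_pos: [449.2, -60.4, 250.9]
tcp_rot: [-3.14, 0.001, 1.003]
contact_force: [1.0, -0.7, 0.4]
grip_width: 55.2
finger_force: 0.0
```

```bash
python3 - <<'E'
from h import *
st(); rows((449.5,-255,190),1.538,10)
E
```

```text
t 25.8 [449.2 -60.4 250.9] [-3.140e+00  1.000e-03  1.003e+00] w 55.2 F [ 1.  -0.7  0.4]
spin -0.535 mm/row 20.39196387771696
[-0.205, 0.131, 0.076]
[-0.212, 0.12, 0.076]
[-0.218, 0.108, 0.076]
[-0.223, 0.097, 0.076]
[-0.228, 0.085, 0.076]
[-0.232, 0.072, 0.076]
[-0.236, 0.06, 0.076]
[-0.239, 0.047, 0.076]
[-0.241, 0.034, 0.076]
[-0.242, 0.021, 0.076]
```

jog_arm(targets=[{"xyz":[-0.205,0.131,0.076],"spin":-0.535},{"xyz":[-0.212,0.12,0.076],"spin":-0.535},{"xyz":[-0.218,0.108,0.076],"spin":-0.535},{"xyz":[-0.223,0.097,0.076],"spin":-0.535},{"xyz":[-0.228,0.085,0.076],"spin":-0.535},{"xyz":[-0.232,0.072,0.076],"spin":-0.535},{"xyz":[-0.236,0.06,0.076],"spin":-0.535},{"xyz":[-0.239,0.047,0.076],"spin":-0.535},{"xyz":[-0.241,0.034,0.076],"spin":-0.535},{"xyz":[-0.242,0.021,0.076],"spin":-0.535}])

```text
time: 27.05
tool_pos: [449.4, -254.8, 189.4]
tcp_rot: [-3.14, -0.001, 1.536]
contact_force: [0.8, -0.4, 0.0]
grip_width: 55.1
finger_force: 0.0
```

```bash
python3 - <<'E'
from h import *
np.set_printoptions(precision=1,suppress=True)
o=st(); c=cam('wrist'); im=bot.capture('wrist'); np.save('w14.npy',im)
h=cv2.cvtColor(im,cv2.COLOR_BGR2HSV); E,R,f,cx,cy=c
for p in [(449.3,-205,106),(449.3,-255,106),(684.2-185,-255,110)]:
    q=R.T@(np.array(p)-E); print(p,(f*q[:2]/q[2]+[cx,cy]).round(1))
for r in range(110,235,12):
    row=h[r,140:420,1].astype(int); lo=np.where(row<80)[0]+140
    seg=np.split(lo,np.where(np.diff(lo)>1)[0]+1) if len(lo) else []
    print(r,[(int(a[0]),int(a[-1])) for a in seg if len(a)>3])
E
```

```text
t 27.05 [ 449.4 -254.8  189.4] [-3.1 -0.   1.5] w 55.1 F [ 0.8 -0.4  0. ]
(449.3, -205, 106) [255.9 133.8]
(449.3, -255, 106) [258.4 198.5]
(499.20000000000005, -255, 110) [323.6 198. ]
110 [(315, 419)]
122 [(253, 419)]
134 [(253, 267), (314, 419)]
146 [(253, 267), (312, 419)]
158 [(253, 267), (311, 419)]
170 [(252, 267), (310, 419)]
182 [(252, 266), (316, 419)]
194 [(252, 266), (309, 419)]
206 [(252, 266), (308, 419)]
218 [(252, 266), (305, 419)]
230 [(252, 265), (305, 419)]
```

jog_arm(targets=[{"xyz":[0,0,0],"spin":0},{"xyz":[0,0,0.1],"spin":0},{"xyz":[0,0,0.2],"spin":0},{"xyz":[0,0,0.2],"spin":0},{"xyz":[0,0,0.2],"spin":0},{"xyz":[0,0,0.2],"spin":0},{"xyz":[0,0,0.2],"spin":0},{"xyz":[0,0,0.12],"spin":0},{"xyz":[0,0,0.07],"spin":0},{"xyz":[0,0,0],"spin":0}], gripper=33)

```text
time: 28.35
tool_pos: [449.7, -254.2, 87.2]
tcp_rot: [-3.141, -0.0, 1.535]
contact_force: [0.0, -0.5, -0.2]
grip_width: 30.6
finger_force: 0.0
```

jog_arm(targets=[{"xyz":[0,0,0],"spin":0},{"xyz":[0,0,0],"spin":0},{"xyz":[0,0,0],"spin":0},{"xyz":[0,0,0],"spin":0},{"xyz":[0,0,0],"spin":0},{"xyz":[0,0,0],"spin":0},{"xyz":[0,0,0],"spin":0},{"xyz":[0,0,0],"spin":0},{"xyz":[0,0,0],"spin":0},{"xyz":[0,0,0],"spin":0}], gripper=0)

```text
time: 29.6
tool_pos: [449.0, -254.5, 87.4]
tcp_rot: [-3.14, 0.0, 1.535]
contact_force: [-5.9, -0.6, 3.3]
grip_width: 11.0
finger_force: 30.0
```

```bash
python3 - <<'E'
import numpy as np
t=np.r_[np.linspace(0,.70,19)]+.0255
y=-np.cos(t)*235.08/80; z=-np.sin(t)*235.08/80
for a,b in zip(np.diff(y),np.diff(z)): print([0,round(a,3),round(b,3)])
E
```

```text
[0, np.float64(0.005), np.float64(-0.114)]
[0, np.float64(0.01), np.float64(-0.114)]
[0, np.float64(0.014), np.float64(-0.113)]
[0, np.float64(0.018), np.float64(-0.113)]
[0, np.float64(0.023), np.float64(-0.112)]
[0, np.float64(0.027), np.float64(-0.111)]
[0, np.float64(0.031), np.float64(-0.11)]
[0, np.float64(0.036), np.float64(-0.109)]
[0, np.float64(0.04), np.float64(-0.107)]
[0, np.float64(0.044), np.float64(-0.105)]
[0, np.float64(0.048), np.float64(-0.104)]
[0, np.float64(0.052), np.float64(-0.102)]
[0, np.float64(0.056), np.float64(-0.1)]
[0, np.float64(0.06), np.float64(-0.097)]
[0, np.float64(0.064), np.float64(-0.095)]
[0, np.float64(0.067), np.float64(-0.092)]
[0, np.float64(0.071), np.float64(-0.09)]
[0, np.float64(0.074), np.float64(-0.087)]
```

jog_arm(targets=[{"xyz":[0,0.005,-0.114],"spin":0},{"xyz":[0,0.01,-0.114],"spin":0},{"xyz":[0,0.014,-0.113],"spin":0},{"xyz":[0,0.018,-0.113],"spin":0},{"xyz":[0,0.023,-0.112],"spin":0},{"xyz":[0,0.027,-0.111],"spin":0},{"xyz":[0,0.031,-0.11],"spin":0},{"xyz":[0,0.036,-0.109],"spin":0},{"xyz":[0,0.04,-0.107],"spin":0},{"xyz":[0,0,0],"spin":0}])

```text
time: 30.85
tool_pos: [464.5, -255.2, 167.9]
tcp_rot: [-3.138, 0.0, 1.535]
contact_force: [-7.9, -3.6, -2.8]
grip_width: 10.8
finger_force: 30.0
```

```bash
python3 - <<'E'
from h import *
o=st(); z=o['tool_pos'][2]+19; print('theta from z',np.arcsin((z-.4-100)/235.08)-.0255,'x expect',684.2-235.08*np.cos(np.arcsin((z-.4-100)/235.08)))
E
```

```text
t 30.85 [ 464.5 -255.2  167.9] [-3.138  0.     1.535] w 10.8 F [-7.9 -3.6 -2.8]
theta from z 0.35125155566883876 x expect 465.6074185148017
```

jog_arm(targets=[{"xyz":[0,0.044,-0.105],"spin":0},{"xyz":[0,0.048,-0.104],"spin":0},{"xyz":[0,0.052,-0.102],"spin":0},{"xyz":[0,0.056,-0.1],"spin":0},{"xyz":[0,0.06,-0.097],"spin":0},{"xyz":[0,0.064,-0.095],"spin":0},{"xyz":[0,0.067,-0.092],"spin":0},{"xyz":[0,0.071,-0.09],"spin":0},{"xyz":[0,0.074,-0.087],"spin":0},{"xyz":[0,0,0],"spin":0}])

```text
time: 32.1
tool_pos: [505.6, -257.2, 238.6]
tcp_rot: [-3.135, 0.002, 1.534]
contact_force: [-17.9, -3.4, 5.9]
grip_width: 11.0
finger_force: 30.0
```

```bash
python3 - <<'E'
from ptr import *
o=st(); z=o['tool_pos'][2]+19; print('theta from z',np.arcsin((z-.4-100)/235.08)-.0255,'x expect',684.2-235.08*np.cos(np.arcsin((z-.4-100)/235.08)))
s=bot.capture('scene'); t=bot.capture('top'); np.save('s3.npy',s); np.save('t3.npy',t)
# cover: bright white pixels in the scene, on the -y edge plane (off=110): lower/upper boundary angle at several radii
hs=cv2.cvtColor(s,cv2.COLOR_BGR2HSV); C=cam('scene'); B=Ro.from_euler('z',-.033).as_matrix()
for off in (110,127):
    E,_=rays(C,[(0,0)]); 
    for r in (100,120,140,160,175,182):
        row=[]
        for a in np.arange(.5,.95,.015):
            p=B@np.array([-r*np.cos(a),-off,r*np.sin(a)])+[684.2,-262.6,100]; q=C[1].T@(p-C[0]); u=C[2]*q[:2]/q[2]+[C[3],C[4]]; v=hs[int(round(u[1])),int(round(u[0]))]; row.append(int(v[2]) if v[1]<70 else -int(v[1]))
        print(off,r,row)
pointer(s)
E
```

```text
t 32.1 [ 505.6 -257.2  238.6] [-3.135e+00  2.000e-03  1.534e+00] w 11.0 F [-17.9  -3.4   5.9]
theta from z 0.7071797250050488 x expect 509.44512431777315
110 100 [128, 128, 128, 128, 130, 128, 128, 128, 134, 134, 134, 161, 161, 161, 190, 190, 217, 217, 217, 217, 225, 223, 223, 223, 223, 224, 224, 224, 224, 221]
110 120 [136, 136, 138, 138, 138, 138, 153, 153, 153, 153, 180, 166, 166, 166, 181, 223, 223, 223, 223, 227, 230, 230, 230, 228, 228, 228, 221, 223, 223, 227]
110 140 [-128, -128, -154, -154, -154, -167, -185, -185, -157, -157, -107, 158, 158, 158, 190, 217, 217, 217, 230, 230, 230, 230, 230, 230, 229, 228, 228, 229, 229, 229]
110 160 [-177, -144, -144, -144, -105, -111, 90, 90, 90, 92, 92, 92, 121, 118, 118, 178, 150, 150, 150, 185, 185, 185, 168, 168, 223, 223, 223, 223, 214, 230]
110 175 [107, 146, 146, 146, -114, -156, -180, -180, -180, -152, -152, -113, 160, 160, 158, 158, 156, 158, 167, 167, 167, 219, 219, 219, 233, 233, 231, 231, 227, 227]
110 182 [114, 114, 112, -70, -116, -116, -156, -174, -174, -172, -113, -76, -76, 169, 194, 194, 175, 175, 175, 159, 159, 159, 174, 1
[... 601 characters left out ...]
72, -172, -165, -165, -123, -134, -134, -143, -143, -134, -134, -118, -118, -118, 121, 121, 167, 178, 178, 150]
127 175 [-173, -173, -172, -172, -175, -178, -178, -177, -169, -169, -134, -134, 112, 112, 112, -116, -116, -116, -165, -174, -162, -162, -162, 165, 165, 165, 158, 168, 158, 158]
127 182 [-177, -175, -175, -176, -176, -174, -173, -171, -171, -153, -120, -120, 96, 100, 100, -89, -157, -157, -176, -176, -176, -147, -136, -136, 171, 171, 201, 201, 175, 175]
(172, 182) theta 0.7256169518615483 14
(182, 192) theta 0.7044286934328471 12
(192, 200) theta 0.693922622256659 10
(200, 214) theta 0.6976436941642238 22
(174, 214) theta 0.7032805465077631 55
(214, 222) theta 0.6911756309204209 5
```

```bash
python3 - <<'E'
from h import *
t=np.load('t3.npy'); h=cv2.cvtColor(t,cv2.COLOR_BGR2HSV); C=cam('top'); B=Ro.from_euler('z',-.033).as_matrix()
for y in (95,-95,-103):
    out=[]
    for th in (.6,.65,.7,.75):
        b=Ro.from_euler('y',th).as_matrix(); r=[]
        for z in (0,10):
            v=np.array([-185*np.cos(th)-z*np.sin(th),y,185*np.sin(th)+z*np.cos(th)]); p=B@v+[684.2,-262.6,100]; q=C[1].T@(p-C[0]); u=C[2]*q[:2]/q[2]+[C[3],C[4]]; r.append(u.round(1).tolist())
        out.append((th,r))
    print(y,out); c=int(round(out[2][1][1][0])); print(c,'rows170+',[(int(a),int(b)) for a,b in h[185:225,c,1:3]])
st()
E
```

```text
95 [(0.6, [[295.4, 197.8], [295.6, 199.2]]), (0.65, [[295.6, 196.1], [295.8, 197.7]]), (0.7, [[295.8, 194.3], [296.0, 196.0]]), (0.75, [[296.0, 192.4], [296.2, 194.2]])]
296 rows170+ [(37, 205), (38, 203), (39, 202), (38, 202), (40, 204), (39, 204), (40, 210), (34, 225), (40, 218), (36, 176), (36, 170), (39, 178), (39, 183), (36, 177), (35, 159), (36, 169), (37, 179), (37, 178), (37, 185), (39, 217), (26, 235), (29, 229), (38, 179), (87, 150), (134, 165), (140, 177), (142, 178), (139, 182), (141, 186), (136, 189), (138, 187), (139, 185), (136, 185), (137, 183), (141, 176), (138, 170), (138, 172), (140, 182), (139, 185), (139, 185)]
-95 [(0.6, [[348.7, 198.2], [349.2, 199.6]]), (0.65, [[349.1, 196.5], [349.7, 198.0]]), (0.7, [[349.6, 194.7], [350.2, 196.4]]), (0.75, [[350.1, 192.8], [350.6, 194.6]])]
350 rows170+ [(51, 110), (47, 119), (48, 123), (51, 130), (46, 134), (47, 142), (49, 145), (50, 148), (49, 150), (50, 154), (47, 157), (45, 158), (44, 161), (45, 166), (46, 167), (47, 169), (47, 167), (49, 168), (48, 166), (47, 164), (47, 164), (48, 164), (48, 164), (49, 161), (51, 161), 
[... 175 characters left out ...]
350.9, 198.2], [351.5, 199.6]]), (0.65, [[351.4, 196.5], [352.0, 198.0]]), (0.7, [[351.9, 194.7], [352.4, 196.4]]), (0.75, [[352.3, 192.8], [352.9, 194.6]])]
352 rows170+ [(46, 99), (51, 111), (50, 117), (48, 122), (50, 128), (46, 134), (44, 139), (47, 142), (47, 148), (46, 150), (48, 150), (46, 154), (47, 158), (46, 161), (46, 165), (45, 165), (46, 168), (49, 168), (45, 169), (47, 168), (48, 166), (46, 166), (47, 162), (49, 162), (49, 162), (46, 161), (48, 159), (49, 160), (50, 158), (47, 157), (50, 152), (48, 143), (47, 129), (51, 134), (48, 111), (39, 79), (32, 71), (40, 71), (47, 93), (48, 132)]
t 32.2 [ 505.2 -257.2  238.2] [-3.134e+00  1.000e-03  1.534e+00] w 11.1 F [-18.4  -3.6   6.2]
```

The scene view shows the pointer tip lying on the cover's mid-plane (about 0.70). The height and top-view estimates of the cover give about 0.71, within the 0.07 tolerance. The cover is still and firmly held.

```bash
python3 - <<'E'
from h import *
o=st(); print(np.abs(o['dq']).max()); print(bot.close_job())
E
```

```text
t 32.2 [ 505.2 -257.2  238.2] [-3.134e+00  1.000e-03  1.534e+00] w 11.1 F [-18.4  -3.6   6.2]
0.0027164750412199184
the job is handed in; nothing more can be done
None
```

I handed the job in at 32 s with no verdict returned: by my measurements both ring blocks are home in the tray, set down while the cover was shut, and the gripper is holding the cover still at about 0.70 rad, in line with the pointer to within about 0.03 rad; the first placing try hit a pocket wall at about 40 N.

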